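# Fit the filter glass and its retaining ring to a gallery spotlight

### The arm

A 7-joint arm with a two-finger parallel gripper is mounted at the origin on the work surface. World frame = base frame: x ahead of the robot, y to its left, z up, the work surface at z = 0. Lengths are in m, angles in rad, forces in N, time in s.
With the tool pointing down it reaches from about 0.425 to 0.925 m from the base axis. Payload 6.8 kg.
Tool frame: the origin (TCP) lies at the very end of the fingers, on their centre line; the grasp point (between the pads) lies 19 mm behind it; y points along the fingers, z is the direction in which the jaws open and shut, and the axes are right-handed (so a half turn about y gives the same grasp; the last joint's range is limited). The gripper opens to 85 mm and grips with 20 to 120 N. Pads are 22 mm wide; open, the fingers measure 114 mm over their backs; the gripper's body (76 mm by 85 mm) begins 54 mm behind the grasp point. The pads swing forward as they close: fully open they stand 13 mm farther back than shut.
Start: joints at [-1.407, 0.477, 0.022, 1.555, -0.011, 1.109, -0.083], TCP at [0.181, 0.65, 0.193] pointing down, gripper open.
Joint ranges: [-2.96, 2.96], [-0.34, 2.1], [-1.41, 1.46], [0.24, 2.44], [-1.37, 4.51], [0.17, 1.92], [-2.96, 2.96]. Speed limits (rad/s): [2.39, 2.39, 3.14, 3.14, 3.14, 3.14, 3.14].

### API

Orientations are given as a rotation vector (axis times angle).
In Python, from bench import r gives the robot as it stands.
- The arm moves only by the tool drive_tool, never from a script. Its argument "series" is a list of rows, each a list of 7 numbers: the shift along the tool's x, y, z in mm, then the turn, a rotation vector about the tool's x, y, z in degrees, then the finger opening in mm, from 0 to 85.4. In form: [[tx, ty, tz, wx, wy, wz, grip], ...]. A call has 1 to 5 rows; each row is the pose to reach, as a shift and turn from the pose measured when the call began, along the tool's axes at that moment; what a row does not reach only later rows make up. A row lasts 1/10 s, in which the tool goes at most 50 mm and 8.59 degrees, less where a joint would pass 70% of its speed; a pose out of reach is approached as far as the arm can. A call with a gripper value outside its range is refused whole. The fingers move at their own pace and stop on an object; "squeeze" is the grip in N (left out, the last holds). Time passes only in rows, so rows that repeat a pose let the fingers close. It gives the time, the measured TCP pose, the force and the opening at its end, in the units of the state.
- r.get_obs(): the state, without advancing time (a new reading comes with each control period).
- r.grab_frame(name): name is "scene" or "side" or "wrist"; returns a dict with "frame" (480x640x3 uint8, blue, green, red), "intrinsics" (3x3 intrinsics, pixels), "distortion" ([k1, k2, p1, p2, k3] as OpenCV has them; the pictures are not rectified), "rvec" (rotation vector, rad) and "tvec" (3), from world to camera coordinates, as OpenCV has them. Camera axes: x right, y down, z forward; pixel columns grow to the right and rows downward; lengths in m; the calibration is good to about 2 mm. A picture is of the moment at which its call begins. There is no depth.
- r.hand_in(): hands the job in, once; it reports no verdict.
The state is a dict: "clock": time; "joints": joint angles; "qvel": joint speeds; "tau": joint torques, N m; "tcp_pos": TCP position; "orientation": TCP orientation; "contact_force": force on the tool from outside, world axes, zero at the start; "moment": the same for the moment, N m; "grip_width": finger opening in m.
Only numpy, scipy, OpenCV 4.12 (cv2) and the standard library are available. Lean on these libraries where they do the work, as an engineer would, in place of code of your own. Each camera call takes 0.05 s, during which the arm holds its last target.

### The job

Fit the amber filter glass to the gallery spotlight that points straight up in its yoke: take the glass off the blue pad and let it down gently, dome up, into the open cell until it lies flat on its seat. Then set the black retaining ring level on the cell's thread and let it go so that it settles, take it again and screw it clockwise, a twist at a time, until it is snug on the glass without being forced. Leave the other things on the bench where they are.

Things in the scene. Friction and masses are not known exactly. Their poses are not given: they have to be found in the camera images.
- spotlight: Fixed gallery spotlight, nose up: grey round body 76 mm in diameter in a grey U-yoke on a dark foot plate 130 x 110 x 10 mm; yoke knobs reach 60 mm from the axis, 92 mm high. Origin on the bench on its axis, z up along the axis. It does not shift or turn. Its open upper end is an aluminium lens cell, see cell_rim.
- cell_rim (a point): Centre of the lens cell's rim, 140 mm above the bench. Cell: bore 44.4 mm with a 1.5 mm lead-in chamfer, wall 50 mm outside with a right-hand three-start thread, 59 mm over its ribs. Above a grey shoulder 19.7 mm down. x points at one thread start; starts lie at 0, 120, 240 degrees about z (red marks on the shoulder). Rib tops begin 1 mm below the rim at a start and descend clockwise from above.
- cell_seat (a point): Centre of the cell's flat seat, 6 mm below the rim. The seated glass has its underside here and its edge stands 3 mm proud of the rim.
- glass_centre (a point): Loose amber filter glass: disc 42 mm in diameter, 9 mm thick at the edge, a low 2 mm dome on its upper side; 32 g. This point is its centre, 4.5 mm above its underside; z points up through the dome. It lies dome up near the middle of a fixed blue pad 110 x 110 x 6 mm. Seated in the cell this point is 1.5 mm below cell_rim.
- glass: The same glass; origin at the centre of its underside.
- ring_centre (a point): Loose black retaining ring, 68 mm outside, 23 mm high, 55 g, open side down on the bench: a collar of 61.2 mm bore (chamfered at the foot) that goes over the thread, with a top lip 3.3 mm thick around a 35 mm opening; the lip presses on the glass. This point is on its axis half-way up, 11.5 mm above its foot; z up. When home and snug it is about 5.2 mm below cell_rim.
- ring: The same ring; origin at the centre of its foot. Three inward steel pins, 2.6 mm thick, 4.5 mm above the foot, at 0, 120 and 240 degrees about z (a red mark on top over each). Set on the cell at any yaw, the pins rest on the ribs: foot 4 to 10 mm below the rim. Turned clockwise from above it sinks 18 mm a turn and each pin passes under the next start, which then draws it down.
- ring_foot (a point): Centre of the ring's foot. Turning: set down with its pins d degrees clockwise past the starts (d 0 to 120), the ring touches the glass after about 250 - d degrees and begins to clamp at about 270 - d. Then the load grows by 0.5 to 4 N a degree and the moment by 0.015 to 0.03 N m per newton; 0.2 to 0.8 N m is snug. Self-locking: it stays when let go.
- cleaner: Bystander: white plastic cleaner bottle with a blue cap, 44 mm in diameter, 115 mm tall, standing beyond the spotlight. Origin at its foot. Not to be disturbed.
- screw_jar: Bystander: small clear jar with a steel lid, 54 mm in diameter, 55 mm tall, standing beyond the spotlight. Origin at its foot. Not to be disturbed.
- screwdriver: Bystander: green-handled screwdriver 170 mm long lying on the bench at the right of the work. Not to be disturbed.
- card_box: Bystander: cardboard box with lid, 144 x 94 x 66 mm (its x, y, z), on the bench at the left of the work. Origin under its centre. Not to be disturbed.
There are look-alikes about, which are no part of the job. Of the things that look like the glass, the smaller one is meant.

How it is judged:
On the way, in this order (a step that is already met when the one before it is completed fails the run):
1. the glass lies flat on the seat of the cell, dome up, and has been let go (horizontal distance between glass_centre and cell_rim below 0.003 m and z of glass_centre in the frame of cell_rim below 0 m and angle between glass_centre's own z axis and vertical below 0.08 rad and contact force between glass and the fingers below 0.1 N), for 0.2 s.
2. the ring sits level on the cell's thread, let go, over the seated glass and not yet home (horizontal distance between ring_centre and cell_rim below 0.004 m and z of ring_centre in the frame of cell_rim between -0.0035 and 0.01 m and angle between ring_centre's own z axis and vertical below 0.08 rad and contact force between ring and the fingers below 0.1 N and z of glass_centre in the frame of cell_rim below 0 m), for 0.2 s.
At the end, for the whole second after the job is handed in: Glass in the cell, dome up, within 3 mm of the axis, centre 0.5 mm or more below the rim, tilt under 0.05 rad. Ring on the thread over it, within 3 mm of the axis, tilt under 0.05 rad, centre 4.2 mm or more below the rim, at rest and clamping the glass with over 2 N (its weight is 0.5 N) (horizontal distance between each of glass_centre, ring_centre and cell_rim below 0.003 m and z of glass_centre in the frame of cell_rim below -0.0005 m and angle between each of glass_centre, ring_centre's own z axis and vertical below 0.05 rad and z of ring_centre in the frame of cell_rim below -0.0042 m and contact force between ring and glass above 2 N and linear speed of ring below 0.02 m/s); the robot touches nothing.
It fails at once if the glass falls or is thrown into the cell faster than 0.6 m/s (a drop of about 18 mm) (linear speed of glass above 0.6 m/s and distance between glass_centre and cell_rim below 0.03 m).
It fails at once if the ring is forced down on the glass with more than 100 N (contact force between ring and glass above 100 N).
It fails at once if a bystander (bottle, jar, screwdriver, card box) is shifted more than 20 mm (distance of any of cleaner, screw_jar, screwdriver, card_box from where it was at the start of the episode above 0.02 m).
It also fails if it takes over 72 s, if anything falls off the work surface, if the arm or the gripper's body presses on something with over 40 N, if the wrist force passes 120 N, or if a joint passes its speed limit or range.

## Working session

There is one attempt and no reset: what is moved stays moved. The work goes in short steps, Python scripts to look and compute and a tool call to move; the robot and the scene stay as the last step left them, time stands still between calls to the robot, and variables do not carry over. Pictures are saved under pics/ and viewed, and the job is handed in when it is done.

Besides the shell and the picture viewer there is one more tool, called after "Call:" as name([rows], argument=value, ...), one row to a line, values as JSON. drive_tool: Moves the arm, as the interface text tells. Its arguments: {"type":"object","properties":{"series":{"type":"array","items":{"type":"array","items":{"type":"number"}}},"squeeze":{"type":"number"}},"required":["series"]}

```bash
ls -la; mkdir -p pics; python3 - <<'E'
from bench import r
import cv2,numpy as np
np.set_printoptions(precision=4,suppress=True)
o=r.get_obs(); print(o)
for n in ["scene","side","wrist"]:
    f=r.grab_frame(n); cv2.imwrite(f"pics/a_{n}.png",f["frame"])
    np.savez(f"pics/a_{n}.npz",**f)
    print(n,f["intrinsics"],f["distortion"],f["rvec"],f["tvec"])
E
```

```text
total 12
drwxr-xr-x  3 agent agent 4096 Dec  6 20:29 .
drwxr-xr-x 23 root  root  4096 Dec  6 20:29 ..
drwxr-xr-x  2 agent agent 4096 Dec  6 20:29 pics
{'clock': 0.0, 'joints': array([-1.4071,  0.4778,  0.0223,  1.5565, -0.0115,  1.1093, -0.0831]), 'qvel': array([-0.0002,  0.0007, -0.0024, -0.0005, -0.0009, -0.0005, -0.    ]), 'tau': array([ -0.    , -59.6422,   1.6076, -28.1202,   0.0124,   0.0092,
         0.    ]), 'tcp_pos': array([0.181 , 0.6496, 0.1917]), 'orientation': array([-1.5621,  0.2135, -0.2133]), 'contact_force': array([-0.5612,  0.1399, -0.9733]), 'moment': array([ 0.0401, -0.0132, -0.0024]), 'grip_width': 0.08565484909679845}
scene [[483.6976   0.     323.5419]
 [  0.     483.6976 239.0778]
 [  0.       0.       1.    ]] [-0.0561  0.      0.      0.      0.    ] [ 0.8095  2.6629 -1.0004] [ 0.4372 -0.1674  1.4064]
side [[571.9829   0.     324.0708]
 [  0.     571.9829 234.6992]
 [  0.       0.       1.    ]] [-0.1528  0.      0.      0.      0.    ] [ 2.0695 -0.4981  0.31  ] [-0.4931  0.22    1.198 ]
wrist [[348.1435   0.     319.116 ]
 [  0.     348.1435 246.1975]
 [  0.       0.       1.    ]] [-0.0436  0.      0.      0.      0.    ] [-2.2898 -1.7394 -0.2761] [-0.6751 -0.041   0.3798]
```

View pics/a_scene.png

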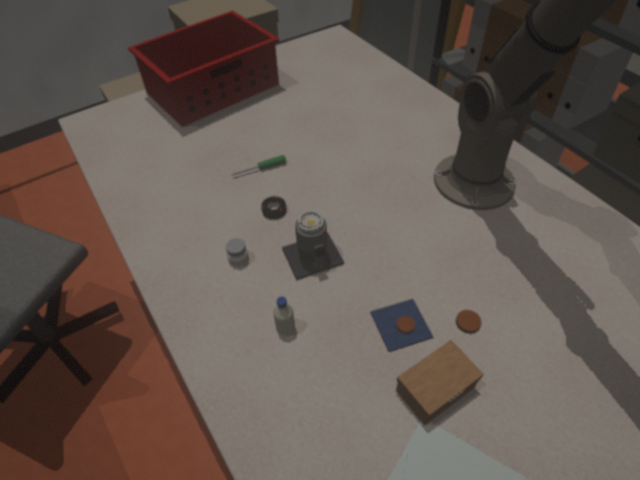

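View pics/a_side.png

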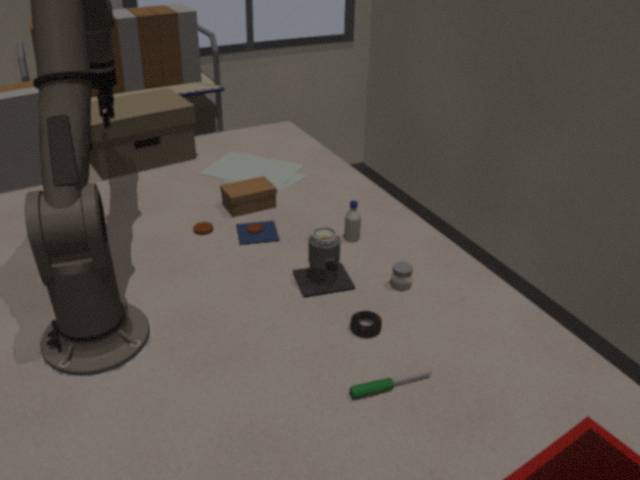

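View pics/a_wrist.png

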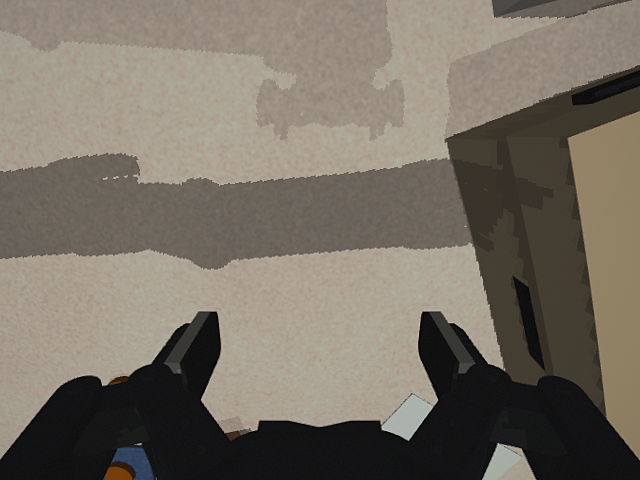

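Candidates for the glass: the disc on the blue pad (scene 406,325 / side 255,229), and a disc on the bare bench (scene 468,320 / side 203,228) that looks larger. The one on the pad fits the description. For the ring I see only the black ring (scene 274,207 / side 366,324). I'll check both in a close crop.

```bash
cat > h.py <<'E'
import cv2,numpy as np
from scipy.spatial.transform import Rotation as R
np.set_printoptions(precision=4,suppress=True)
def load(p): return dict(np.load(p))
def grab(n,tag):
    from bench import r
    f=r.grab_frame(n); cv2.imwrite(f"pics/{tag}.png",f["frame"]); np.savez(f"pics/{tag}.npz",**f); return f
def ray(f,uv):
    uv=np.array(uv,float).reshape(-1,1,2)
    n=cv2.undistortPoints(uv,f["intrinsics"],f["distortion"]).reshape(-1,2)
    Rm=cv2.Rodrigues(f["rvec"])[0]; C=-Rm.T@np.ravel(f["tvec"])
    d=np.c_[n,np.ones(len(n))]@Rm
    return C,d/np.linalg.norm(d,axis=1,keepdims=True)
def onplane(f,uv,z):
    C,d=ray(f,uv); return C+d*((z-C[2])/d[:,2])[:,None]
def proj(f,P):
    return cv2.projectPoints(np.array(P,float).reshape(-1,1,3),f["rvec"],f["tvec"],f["intrinsics"],f["distortion"])[0].reshape(-1,2)
def circfit(xy):
    A=np.c_[2*xy,np.ones(len(xy))]; s=np.linalg.lstsq(A,(xy**2).sum(1),rcond=None)[0]
    return s[:2],np.sqrt(s[2]+s[0]**2+s[1]**2)
def tool():
    from bench import r
    o=r.get_obs(); return o,np.array(o["tcp_pos"]),R.from_rotvec(o["orientation"])
def togo(p,dest,Rm,yaw_R=None):
    """tool-frame shift mm"""
    return Rm.inv().apply(np.array(dest)-p)*1000
E
python3 - <<'E'
from h import *
for n,bx in [("scene",(230,140,500,420)),("side",(180,180,440,410))]:
    f=load(f"pics/a_{n}.npz"); x0,y0,x1,y1=bx
    im=f["frame"][y0:y1,x0:x1]; im=cv2.convertScaleAbs(im,alpha=1.6,beta=10)
    cv2.imwrite(f"pics/crop_{n}.png",cv2.resize(im,None,fx=2.8 if n=="scene" else 2.6,fy=2.1 if 0 else (2.1 if n=="x" else 2.0 if n=="scene" else 2.6),interpolation=cv2.INTER_CUBIC))
s=load("pics/a_scene.npz"); d=load("pics/a_side.npz")
def amber(im):
    hsv=cv2.cvtColor(im,cv2.COLOR_BGR2HSV); m=cv2.inRange(hsv,(3,110,50),(20,255,255)); return m
for n,f in (("scene",s),("side",d)):
    m=amber(f["frame"]); 
    k,l,st,c=cv2.connectedComponentsWithStats(m)
    for i in range(1,k):
        if 25<st[i][4]<2000: print(n,st[i],c[i],onplane(f,c[i],0.015)[0],onplane(f,c[i],0.009)[0])
o,p,Rm=tool(); print(Rm.as_matrix())
for nm,ps in dict(ring=([274,207],[366,324],0.012),pad=([406,325],[255,229],.015),cell=([312,221],[324,234],.14),scr=([265,165],[380,388],.01),clean=([285,318],[352,225],.05),jar=([237,250],[402,275],.03)).items():
    print(nm,onplane(s,ps[:1][0],ps[2])[0],onplane(d,ps[1],ps[2])[0])
w=load("pics/a_wrist.npz"); C,dd=ray(w,[320,246]); print("wristcam",C,dd, Rm.inv().apply(C-p),Rm.inv().apply(dd))
E
```

```text
scene [444   0  30  51 973] [458.3474  24.593 ] [-0.6504 -0.7357  0.015 ] [-0.6604 -0.7444  0.009 ]
scene [184  11  77  32 402] [230.7612  25.7015] [ 0.1502 -1.2928  0.015 ] [ 0.1453 -1.305   0.009 ]
scene [233  11  26  15  29] [244.7586  17.6552] [ 0.0652 -1.3266  0.015 ] [ 0.0598 -1.3391  0.009 ]
scene [206  20  21  14  62] [214.0323  28.1935] [ 0.219  -1.3153  0.015 ] [ 0.2145 -1.3277  0.009 ]
scene [ 157   40  120   76 1172] [223.1408  85.0265] [ 0.3833 -0.8766  0.015 ] [ 0.3799 -0.8862  0.009 ]
scene [143  74  13  12  45] [148.4889  79.6222] [ 0.5964 -1.0794  0.015 ] [ 0.5943 -1.0903  0.009 ]
scene [158  80  14   9  35] [165.1714  83.9714] [ 0.5557 -1.0118  0.015 ] [ 0.5534 -1.0222  0.009 ]
scene [226  81  14   6  28] [231.8929  83.5357] [ 0.3527 -0.8668  0.015 ] [ 0.3491 -0.8764  0.009 ]
scene [613  83  16  16 136] [619.8088  89.8676] [-0.78   -0.0419  0.015 ] [-0.7908 -0.0462  0.009 ]
scene [147  84  14  15  58] [153.7241  90.0862] [ 0.6054 -0.9974  0.015 ] [ 0.6033 -1.0078  0.009 ]
scene [560 148  29  24 378] [572.6164 160.1614] [-0.3075  0.111   0.015 ] [-0.3153  0.1076  0.0
[... 783 characters left out ...]
194 222  18  12 170] [202.5294 227.7   ] [0.3452 0.3205 0.015 ] [0.3478 0.3306 0.009 ]
side [248 224  13   9  94] [254.1702 228.117 ] [0.4734 0.2561 0.015 ] [0.4769 0.2657 0.009 ]
[[ 0.9633 -0.0003  0.2684]
 [-0.2684 -0.0013  0.9633]
 [ 0.0001 -1.     -0.0013]]
ring [ 0.5371 -0.2285  0.012 ] [ 0.5403 -0.228   0.012 ]
pad [0.4774 0.2661 0.015 ] [0.4736 0.2506 0.015 ]
cell [ 0.539  -0.0211  0.14  ] [ 0.5334 -0.0386  0.14  ]
scr [ 0.4707 -0.4013  0.01  ] [ 0.4668 -0.4015  0.01  ]
clean [0.7018 0.1179 0.05  ] [0.6943 0.1019 0.05  ]
jar [ 0.6966 -0.1327  0.03  ] [ 0.7008 -0.1288  0.03  ]
wristcam [0.1049 0.6722 0.3727] [[ 0.2999 -0.0824 -0.9504]] [-0.0793 -0.1807  0.0009] [[0.3109 0.9504 0.0024]]
```

View pics/crop_scene.png

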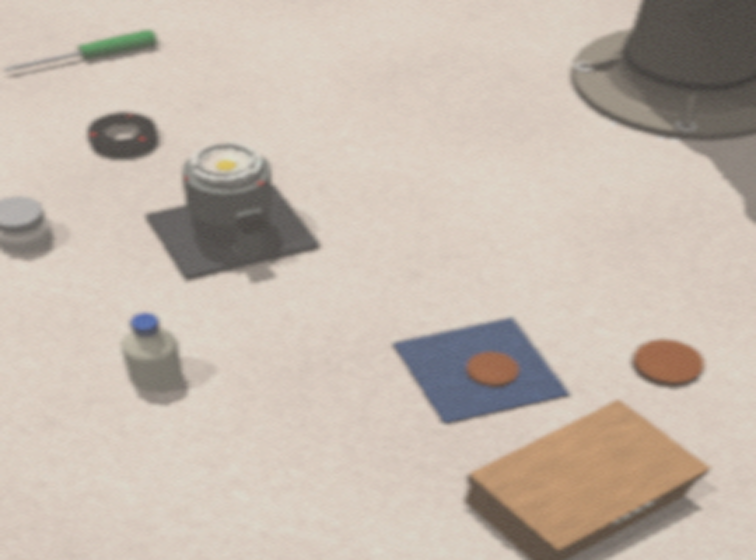

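View pics/crop_side.png

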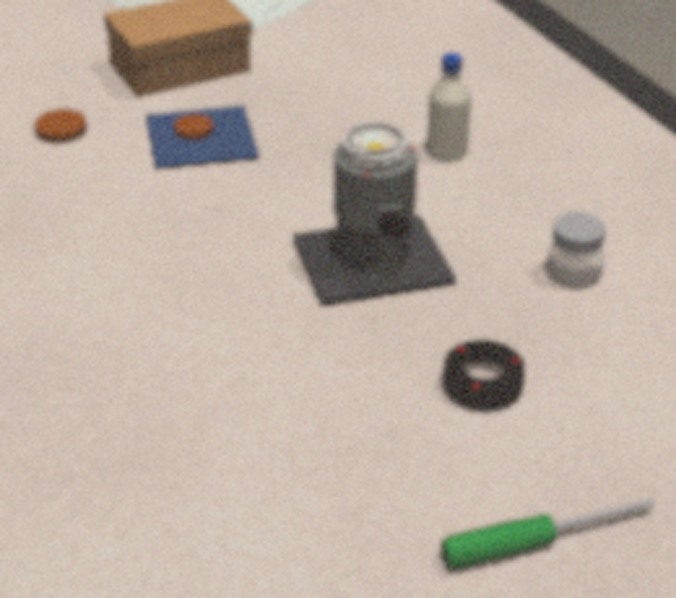

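The crops confirm the choice. The smaller amber disc lies on the blue pad at scene (406,324); the larger one on bare bench at scene (468,320) is the decoy. The ring at scene (274,207), open cell at (312,221) and bystanders are all visible. I'm moving above the glass for a wrist view.

Call:
drive_tool([
  [388,0,-297,0,0,0,85],
  [388,0,-297,0,0,0,85],
  [388,0,-297,0,0,0,85],
  [388,0,-297,0,0,0,85],
  [388,0,-297,0,0,0,85],
], squeeze=30)

```text
clock: 0.65
tcp_pos: [0.3324, 0.4485, 0.1924]
orientation: [-1.562, 0.213, -0.213]
contact_force: [0.5, 0.1, 0.7]
grip_width: 0.0851
```

Call:
drive_tool([
  [188,20,-144,0,0,0,85],
  [188,40,-144,0,0,0,85],
  [188,50,-144,0,0,0,85],
  [188,50,-144,0,0,0,85],
  [188,50,-144,0,0,0,60],
])

```text
clock: 1.15
tcp_pos: [0.4758, 0.2568, 0.1422]
orientation: [-1.562, 0.214, -0.214]
contact_force: [0.9, 0.8, 0.6]
grip_width: 0.0727
```

```bash
python3 - <<'E'
from h import *
f=grab("wrist","b_wrist"); o,p,Rm=tool(); print(o["clock"],p,o["joints"],o["grip_width"],o["qvel"])
E
```

```text
1.2 [0.4796 0.2487 0.1407] [-0.761   0.3184  0.1989  1.9403 -0.0716  0.8935  0.7625] 0.06611636169567237 [-0.0476 -0.02   -0.0049  0.0058  0.0283  0.0512 -0.1713]
```

View pics/b_wrist.png

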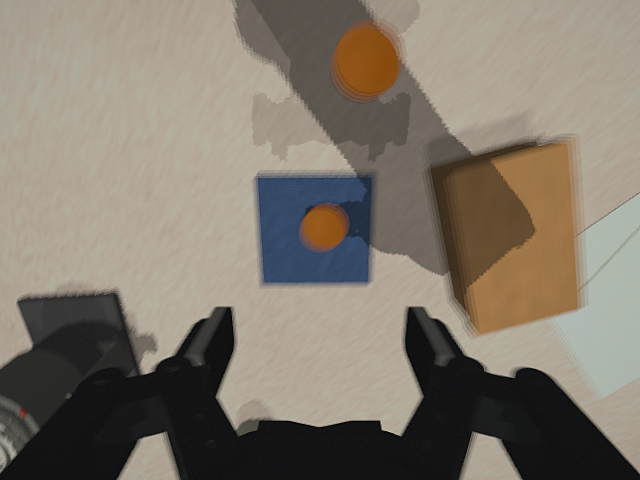

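The view is blurred because the arm was still moving: glass at (325,228) on the pad, larger decoy at (367,62). I'll let it settle and measure.

```bash
cat >> h.py <<'E'
def ambers(f,z,amin=400):
    hsv=cv2.cvtColor(f["frame"],cv2.COLOR_BGR2HSV); m=cv2.inRange(hsv,(5,150,90),(22,255,255))
    cs,_=cv2.findContours(m,cv2.RETR_EXTERNAL,cv2.CHAIN_APPROX_NONE); out=[]
    for c in cs:
        if cv2.contourArea(c)<amin: continue
        c=c.reshape(-1,2).astype(float); P=onplane(f,c,z)[:,:2]; out.append((c.mean(0),)+circfit(P)+(cv2.contourArea(c.astype(np.float32)),))
    return out
E
python3 - <<'E'
from h import *
for k in range(3): f=grab("wrist","b2_wrist")
o,p,Rm=tool(); print(o["clock"],p,o["grip_width"],o["qvel"]); print(Rm.as_matrix())
for z in (.006,.010,.015):
  for a in ambers(f,z): print(z,*a)
# pad
hsv=cv2.cvtColor(f["frame"],cv2.COLOR_BGR2HSV); m=cv2.inRange(hsv,(95,80,30),(130,255,255))
c=max(cv2.findContours(m,0,2)[0],key=cv2.contourArea); b=cv2.boxPoints(cv2.minAreaRect(c)); print(onplane(f,b,.006))
E
```

```text
1.35 [0.4751 0.2581 0.1423] 0.059905854650915184 [-0.0368 -0.0099 -0.0387 -0.0113 -0.006  -0.0011 -0.0058]
[[ 0.9625 -0.0011  0.2711]
 [-0.2711 -0.0022  0.9625]
 [-0.0005 -1.     -0.0024]]
0.006 [329.4919 222.4516] [0.4801 0.2648] 0.020579925517657194 1472.0
0.006 [372.9167  52.9853] [0.352  0.3371] 0.027875167848943526 3958.0
0.01 [329.4919 222.4516] [0.4791 0.265 ] 0.02031999776046636 1472.0
0.01 [372.9167  52.9853] [0.3527 0.3364] 0.027523100012067085 3958.0
0.015 [329.4919 222.4516] [0.4779 0.2652] 0.019995088063978858 1472.0
0.015 [372.9167  52.9853] [0.3534 0.3355] 0.027083015215970403 3958.0
[[0.4152 0.2182 0.006 ]
 [0.4444 0.3206 0.006 ]
 [0.5497 0.2964 0.006 ]
 [0.5175 0.1831 0.006 ]]
```

View pics/b2_wrist.png

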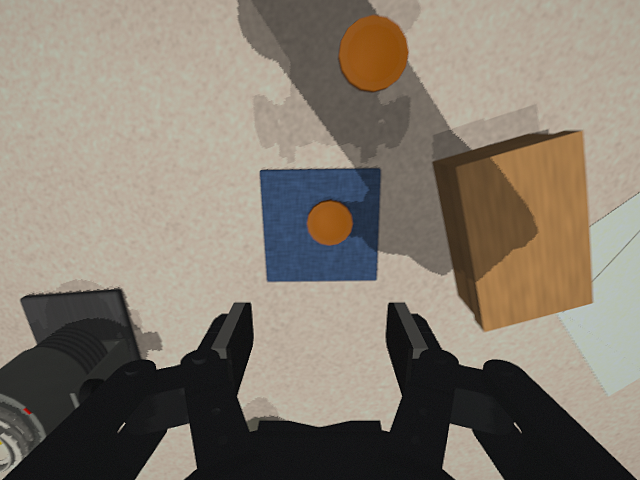

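```bash
python3 - <<'E'
from h import *
f=load("pics/b2_wrist.npz"); o,p,Rm=tool()
for w in (.06,.0427*2):
  for y in (0,-.006,-.013,-.019,-.037):
    P=[p+Rm.apply([x,y,s*w/2]) for s in (-1,1) for x in (-.011,0,.011)]
    print(w,y,proj(f,P).round(0).tolist())
im=f["frame"][270:430,160:480]; cv2.imwrite("pics/b2c.png",cv2.resize(cv2.convertScaleAbs(im,alpha=2.5,beta=20),None,fx=2.5,fy=2.5,interpolation=cv2.INTER_CUBIC))
E
```

```text
0.06 0 [[267.0, 259.0], [268.0, 278.0], [269.0, 295.0], [376.0, 259.0], [375.0, 277.0], [374.0, 295.0]]
0.06 -0.006 [[266.0, 263.0], [267.0, 282.0], [268.0, 300.0], [377.0, 263.0], [376.0, 282.0], [375.0, 300.0]]
0.06 -0.013 [[264.0, 268.0], [265.0, 287.0], [266.0, 306.0], [380.0, 268.0], [378.0, 287.0], [377.0, 306.0]]
0.06 -0.019 [[262.0, 272.0], [263.0, 292.0], [264.0, 312.0], [381.0, 272.0], [380.0, 292.0], [379.0, 311.0]]
0.06 -0.037 [[255.0, 288.0], [257.0, 309.0], [258.0, 330.0], [388.0, 287.0], [387.0, 309.0], [385.0, 330.0]]
0.0854 0 [[244.0, 259.0], [246.0, 278.0], [247.0, 295.0], [399.0, 259.0], [397.0, 277.0], [396.0, 295.0]]
0.0854 -0.006 [[242.0, 263.0], [243.0, 282.0], [245.0, 300.0], [401.0, 263.0], [400.0, 282.0], [398.0, 300.0]]
0.0854 -0.013 [[239.0, 268.0], [241.0, 287.0], [242.0, 306.0], [404.0, 268.0], [402.0, 287.0], [401.0, 306.0]]
0.0854 -0.019 [[237.0, 273.0], [238.0, 292.0], [240.0, 312.0], [407.0, 272.0], [405.0, 292.0], [403.0, 311.0]]
0.0854 -0.037 [[228.0, 288.0], [230.0, 309.0], [232.0, 330.0], [416.0, 287.0], [414.0, 309.0], [412.0, 330.0]]
```

View pics/b2c.png

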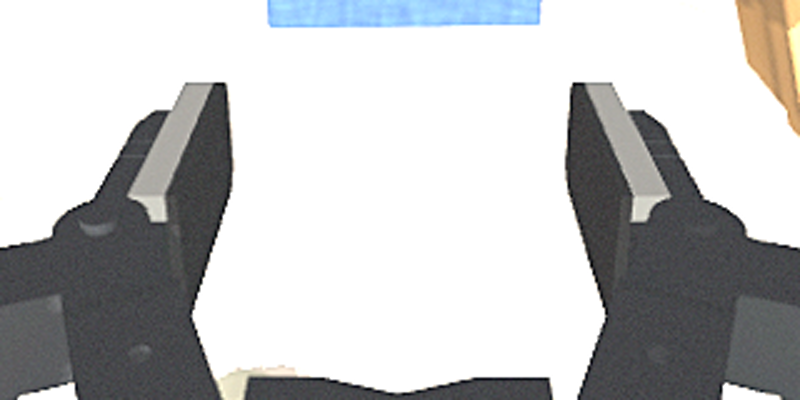

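The wrist view shows the finger ends closer to the camera than the reported TCP would put them. I'll check that in the fixed views before descending.

```bash
python3 - <<'E'
from h import *
o,p,Rm=tool(); ims=[]
for n in ("scene","side"):
    f=grab(n,"c_"+n)
    q=proj(f,[p,p+Rm.apply([0,-.047,0]),[.478,.265,.015]]); print(n,q)
    im=cv2.convertScaleAbs(f["frame"],alpha=1.8,beta=20); x,y=q[0].astype(int)
    c=im[max(0,y-80):y+80,x-80:x+80]; c=cv2.resize(c,(400,400),interpolation=cv2.INTER_CUBIC)
    for k,col in ((0,(0,0,255)),(1,(0,255,0)),(2,(255,255,0))):
        u=((q[k]-[x-80,max(0,y-80)])*2.5).astype(int); cv2.circle(c,tuple(map(int,u)),3,col,-1)
    ims.append(c)
cv2.imwrite("pics/c.png",np.hstack(ims))
E
```

```text
scene [[411.3067 289.5136]
 [414.1545 275.912 ]
 [405.5041 324.7877]]
side [[252.5485 186.3047]
 [251.8309 170.1472]
 [254.5279 226.2836]]
```

View pics/c.png

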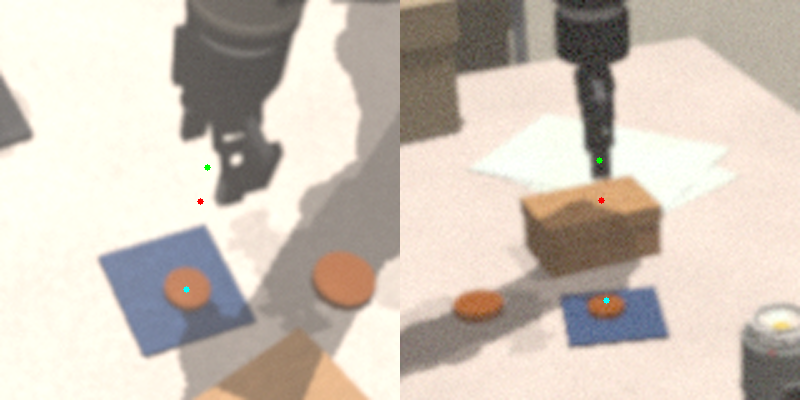

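```bash
python3 - <<'E'
from h import *
o,p,Rm=tool(); ims=[]
for n in ("scene","side"):
    f=load(f"pics/c_{n}.npz")
    q0=proj(f,[p])[0].astype(int); x,y=q0
    im=cv2.convertScaleAbs(f["frame"],alpha=2.5,beta=20)
    c=im[y-50:y+30,x-40:x+40]; c=cv2.resize(c,(400,400),interpolation=cv2.INTER_CUBIC)
    for dy,col in ((0,(0,0,255)),(-.015,(0,255,255)),(-.030,(0,255,0)),(-.045,(255,0,0))):
      for s in (-1,1):
        P=[p+Rm.apply([xx,dy,s*.030]) for xx in(-.011,.011)]
        u=((proj(f,P)-[x-40,y-50])*5).astype(int); cv2.line(c,tuple(map(int,u[0])),tuple(map(int,u[1])),col,1)
    ims.append(c)
cv2.imwrite("pics/c2.png",np.hstack(ims))
E
```

```text
(no output)
```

View pics/c2.png

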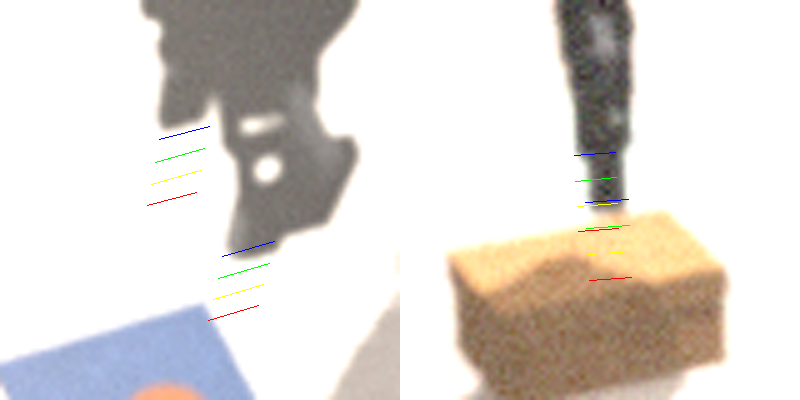

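All three views agree: the visible finger ends lie about 45 mm behind the reported TCP at 60 mm opening. I'll work from the seen fingertips rather than the stated TCP, and check by contact. Now a partial descent over the glass.

Call:
drive_tool([
  [1,40,7.4,0,0,0,60],
  [1,80,7.4,0,0,0,60],
  [1,120,7.4,0,0,0,60],
  [1,140,7.4,0,0,0,60],
  [1,140,7.4,0,0,0,60],
])

```text
clock: 1.95
tcp_pos: [0.4739, 0.2678, 0.0001]
orientation: [-1.565, 0.214, -0.206]
contact_force: [-1.0, 0.1, 0.6]
grip_width: 0.0603
```

```bash
python3 - <<'E'
from h import *
for k in range(3): f=grab("wrist","d_wrist")
o,p,Rm=tool(); print(o["clock"],p,o["grip_width"],o["contact_force"])
for z in (.010,.015):
  for a in ambers(f,z): print(z,*a)
q=[p+Rm.apply([x,-.046,s*.030]) for s in (-1,1) for x in (-.011,.011)]
print(proj(f,q))
E
```

```text
2.1 [0.4775 0.2688 0.004 ] 0.05992036957366026 [0.2976 0.0265 0.9277]
0.01 [310.0825 292.1068] [0.4806 0.2635] 0.020894188455125823 4094.0
0.01 [389.7712  23.4346] [0.3624 0.3337] 0.02091493053358672 6212.0
0.015 [310.0825 292.1068] [0.4783 0.2643] 0.02029446814148187 4094.0
0.015 [389.7712  23.4346] [0.3635 0.3325] 0.02031461486560541 6212.0
[[247.6194 301.4786]
 [250.887  345.4095]
 [387.4284 301.6197]
 [384.2571 345.5648]]
```

View pics/d_wrist.png

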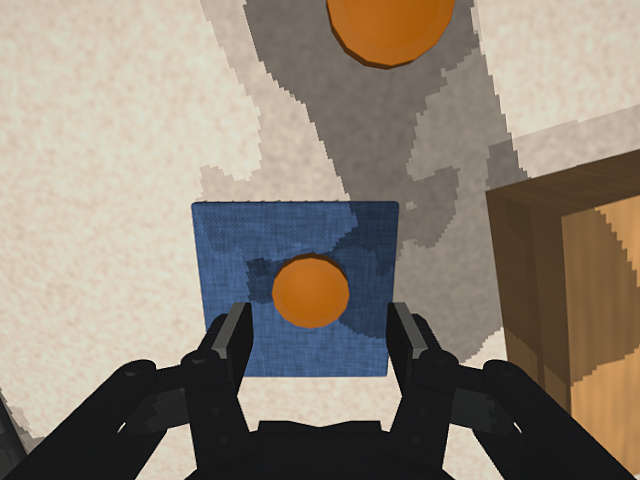

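Fingers straddle the glass, seen at (310,292); the offset is about +2.7 mm in tool x and −4.2 mm in z. Correcting and descending with margin.

Call:
drive_tool([
  [2.7,15,-4.2,0,0,0,60],
  [2.7,28,-4.2,0,0,0,60],
  [2.7,34,-4.2,0,0,0,52],
  [2.7,34,-4.2,0,0,0,52],
  [2.7,34,-4.2,0,0,0,52],
])

```text
clock: 2.6
tcp_pos: [0.4792, 0.2643, -0.0297]
orientation: [-1.56, 0.21, -0.211]
contact_force: [-0.1, 0.4, -0.5]
grip_width: 0.0522
```

```bash
cat >> h.py <<'E'
def near(tag,c,half=40,zoom=5,names=("scene","side"),a=2.0):
    ims=[]
    for n in names:
        f=grab(n,f"{tag}_{n}"); u,v=proj(f,[c])[0].round().astype(int)
        x0=min(max(u-half,0),640-2*half); y0=min(max(v-half,0),480-2*half)
        im=cv2.convertScaleAbs(f["frame"][y0:y0+2*half,x0:x0+2*half],alpha=a,beta=10)
        ims.append(cv2.resize(im,(400,400),interpolation=cv2.INTER_CUBIC)); print(n,"crop origin",x0,y0,"scale",400/(2*half))
    cv2.imwrite(f"pics/{tag}.png",np.hstack(ims))
E
python3 - <<'E'
from h import *
near("e",[.478,.265,.02],30)
f=grab("wrist","e_wrist")
o,p,Rm=tool(); print(o["clock"],p,o["grip_width"],o["contact_force"])
for a in ambers(f,.015): print(*a)
E
```

```text
scene crop origin 376 294 scale 6.666666666666667
side crop origin 224 195 scale 6.666666666666667
2.75 [ 0.4794  0.2644 -0.0295] 0.052248882890537106 [-0.6399  0.2544 -0.1273]
[315.8153 316.2129] [0.4781 0.2642] 0.020326575467595143 5840.5
[417.3065  12.3218] [0.3688 0.3308] 0.01445386290638886 3161.5
```

View pics/e.png

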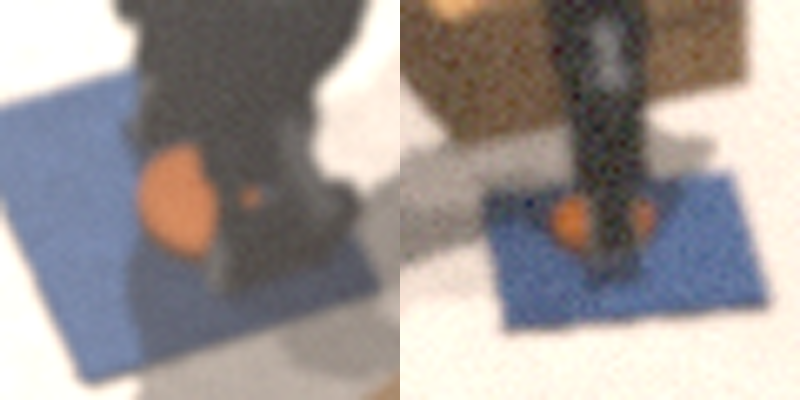

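View pics/e_wrist.png

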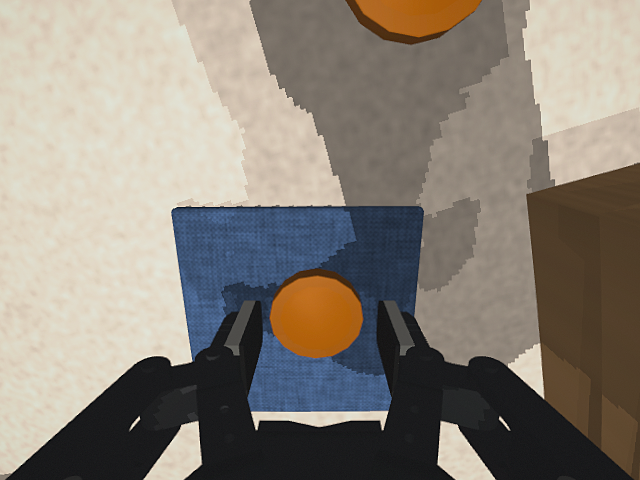

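Centred on the glass (316,316). I'll find the pad surface by a gentle touch.

Call:
drive_tool([
  [-1,3,0,0,0,0,52],
  [-1,6,0,0,0,0,52],
  [-1,6,0,0,0,0,52],
])

```text
clock: 3.05
tcp_pos: [0.4783, 0.2647, -0.0357]
orientation: [-1.559, 0.21, -0.212]
contact_force: [-1.1, -0.1, 0.2]
grip_width: 0.0517
```

Call:
drive_tool([
  [0,1,0,0,0,0,52],
  [0,2,0,0,0,0,52],
])

```text
clock: 3.25
tcp_pos: [0.4784, 0.2647, -0.0361]
orientation: [-1.559, 0.21, -0.211]
contact_force: [-7.4, -4.0, 33.2]
grip_width: 0.0521
```

Call:
drive_tool([
  [0,1,0,0,0,0,52],
  [0,2,0,0,0,0,52],
])

```text
clock: 3.45
tcp_pos: [0.4784, 0.2648, -0.0361]
orientation: [-1.559, 0.211, -0.211]
contact_force: [-8.9, -4.0, 36.8]
grip_width: 0.0519
```

Touched the pad at TCP z = −0.036, so the tips are 42 mm behind the reported TCP at 52 mm opening. I'll raise 6 mm and close gently on the glass's upper edge.

Call:
drive_tool([
  [0,-6,0,0,0,0,52],
  [0,-6,0,0,0,0,40],
  [0,-6,0,0,0,0,38],
  [0,-6,0,0,0,0,38],
  [0,-6,0,0,0,0,38],
], squeeze=25)

```text
clock: 3.95
tcp_pos: [0.4791, 0.2652, -0.0289]
orientation: [-1.558, 0.211, -0.212]
contact_force: [-2.5, -2.5, 17.0]
grip_width: 0.04
```

Call:
drive_tool([
  [0,-3,0,0,0,0,38],
  [0,-10,0,0,0,0,38],
  [0,-20,0,0,0,0,38],
  [0,-20,0,0,0,0,38],
])

```text
clock: 4.35
tcp_pos: [0.48, 0.2656, -0.0077]
orientation: [-1.556, 0.209, -0.213]
contact_force: [-0.5, 0.3, -0.9]
grip_width: 0.0402
```

```bash
python3 - <<'E'
from h import *
f=grab("wrist","f_wrist")
near("f",[.478,.265,.03],30)
o,p,Rm=tool(); print(o["clock"],p,o["grip_width"],o["contact_force"])
for a in ambers(f,.035): print(*a)
E
```

```text
scene crop origin 376 291 scale 6.666666666666667
side crop origin 224 192 scale 6.666666666666667
4.5 [ 0.479   0.2651 -0.0089] 0.03990457931548303 [ 0.3533 -1.3331  0.0741]
[318.8776 316.1878] [0.4799 0.2663] 0.02045037944444711 5760.5
[400.3154  17.    ] [0.3708 0.326 ] 0.015246661682008247 4453.5
```

View pics/f.png

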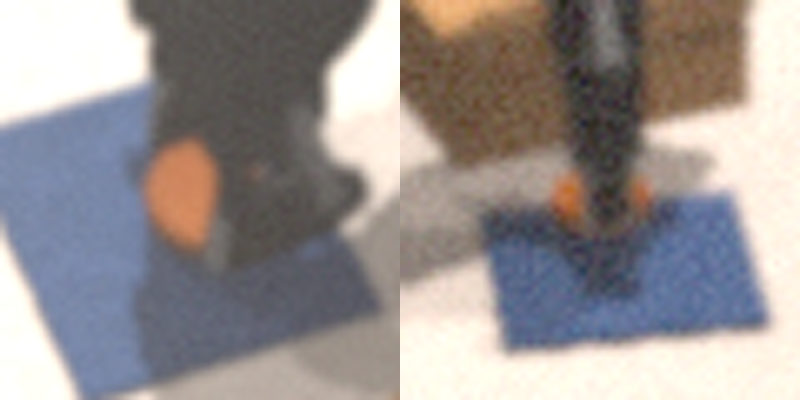

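View pics/f_wrist.png

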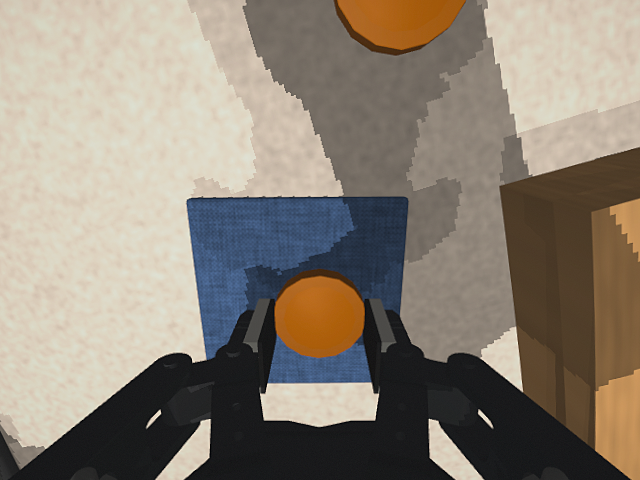

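```bash
python3 - <<'E'
from h import *
f=load("pics/f_wrist.npz")
im=f["frame"][260:410,230:410]; cv2.imwrite("pics/fc.png",cv2.resize(cv2.convertScaleAbs(im,alpha=1.8,beta=20),None,fx=4,fy=4,interpolation=cv2.INTER_CUBIC))
E
```

View pics/fc.png

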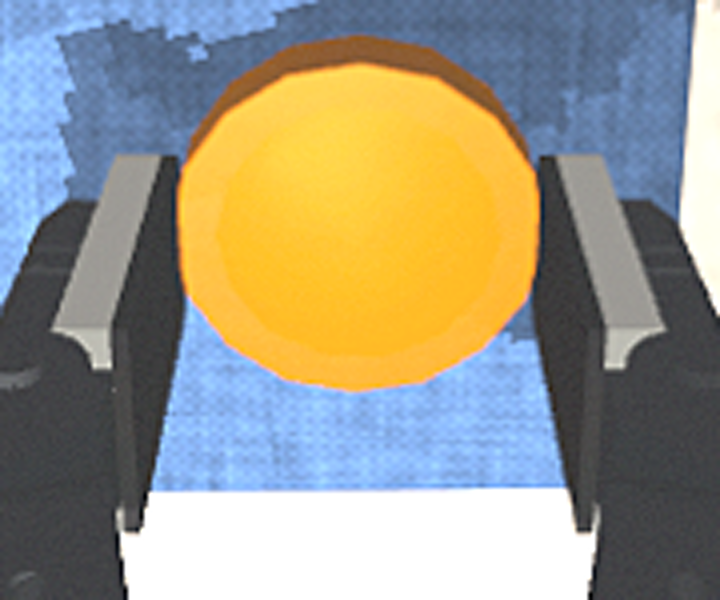

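The glass is held centred between the pad tips and level, dome up. I'll lift and carry it to a spot beside the cell that gives a clear wrist view.

Call:
drive_tool([
  [0,-40,0,0,0,0,38],
  [0,-80,0,0,0,0,38],
  [0,-120,0,0,0,0,38],
  [20,-160,-27,0,0,0,38],
  [40,-195,-54,0,0,0,38],
])

```text
clock: 5.0
tcp_pos: [0.5024, 0.2028, 0.1869]
orientation: [-1.558, 0.208, -0.209]
contact_force: [1.5, 0.7, -0.8]
grip_width: 0.0398
```

Call:
drive_tool([
  [30,-10,-40,0,0,0,38],
  [60,-10,-80,0,0,0,38],
  [90,-10,-120,0,0,0,38],
  [120,-10,-160,0,0,0,38],
  [150,-10,-200,0,0,0,38],
])

```text
clock: 5.5
tcp_pos: [0.5944, -0.0307, 0.196]
orientation: [-1.557, 0.208, -0.209]
contact_force: [0.4, 1.2, 0.1]
grip_width: 0.04
```

Call:
drive_tool([
  [15,0,-10,0,0,0,38],
  [15,0,-10,0,0,0,38],
  [15,0,-10,0,0,0,38],
])

```text
clock: 5.8
tcp_pos: [0.6058, -0.0439, 0.1952]
orientation: [-1.557, 0.21, -0.208]
contact_force: [0.1, -0.5, -0.5]
grip_width: 0.0396
```

```bash
python3 - <<'E'
from h import *
for k in range(2): f=grab("wrist","g_wrist")
o,p,Rm=tool(); print(o["clock"],p,o["grip_width"],o["joints"])
print(proj(f,[[.536,-.03,.14]]))
E
```

```text
5.9 [ 0.6057 -0.0424  0.1955] 0.0399339913142405 [-0.2915  0.3737  0.3409  1.7397 -0.1456  1.0529  1.4074]
[[308.5327 146.6837]]
```

View pics/g_wrist.png

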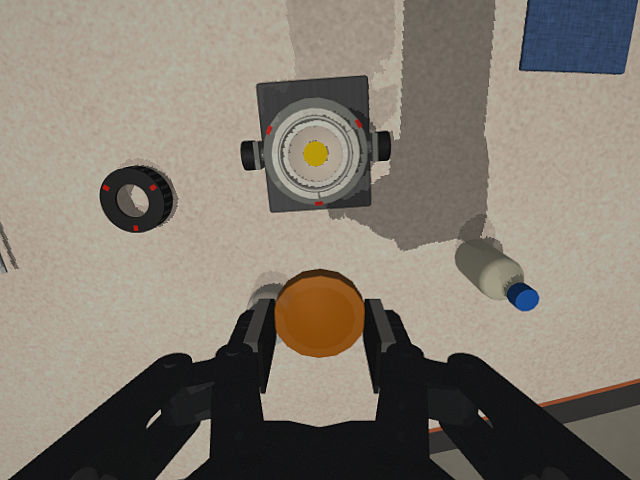

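Clear view. The cell is centred at about (316,152) with red start marks at (268,130), (359,124) and (318,204). The ring is at (137,198) with marks at (106,188), (154,188) and (136,228). Measuring both now.

```bash
cat >> h.py <<'E'
def reds(f,box=None,amin=6):
    b,g,r_=[f["frame"][...,i].astype(int) for i in range(3)]
    m=((r_>110)&(r_-g>70)&(r_-b>70)&(g<80)).astype(np.uint8)
    if box is not None:
        mm=np.zeros_like(m); x0,y0,x1,y1=box; mm[y0:y1,x0:x1]=1; m*=mm
    k,l,st,c=cv2.connectedComponentsWithStats(m)
    return [(c[i],st[i][4]) for i in range(1,k) if st[i][4]>=amin]
E
python3 - <<'E'
from h import *
f=load("pics/g_wrist.npz"); im=f["frame"]
c=im[80:230,240:400]; cv2.imwrite("pics/gc.png",cv2.resize(c,None,fx=4,fy=4,interpolation=cv2.INTER_CUBIC))
for box,zs in (((240,80,400,230),(.1203,)),((80,150,190,240),(.023,))):
    rr=reds(f,box); print(rr)
    for z in zs:
        P=onplane(f,[a[0] for a in rr],z)[:,:2]
        ctr,rad=circfit(P); print(z,ctr,rad,np.degrees(np.arctan2(*(P-ctr).T[::-1])), np.linalg.norm(P-P[[1,2,0]],axis=1))
E
```

```text
[(array([357.9697, 123.2424]), np.int32(33)), (array([268.5429, 129.6286]), np.int32(35)), (array([318.5, 203. ]), np.int32(26))]
0.1203 [ 0.542  -0.0274] 0.03623097581496054 [ 108.8399 -131.3653  -11.2184] [0.0627 0.0628 0.0628]
[(array([105.5926, 187.5926]), np.int32(27)), (array([152.6667, 186.9   ]), np.int32(30)), (array([135.3333, 227.5417]), np.int32(24))]
0.023 [ 0.5423 -0.2256] 0.02851759580827046 [-134.6351  104.9665  -15.6944] [0.0495 0.0496 0.0491]
```

View pics/gc.png

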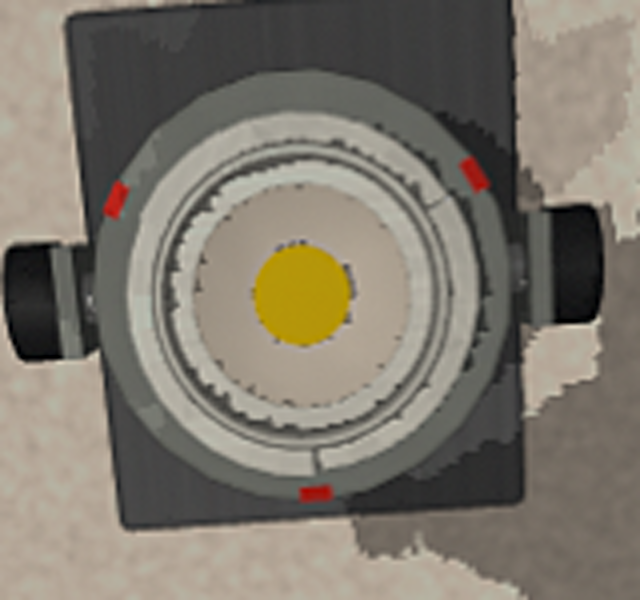

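Both mark triples are consistent: cell axis at (0.542, −0.027) with starts at −11° (mod 120), ring at (0.542, −0.226) with pins at −15°. Moving over the cell, staying above the rim.

Call:
drive_tool([
  [-35,0,-2,0,0,0,38],
  [-65,10,-3,0,0,0,38],
  [-65,35,-3,0,0,0,38],
  [-65,60,-3,0,0,0,38],
  [-65,60,-3,0,0,0,38],
])

```text
clock: 6.4
tcp_pos: [0.5391, -0.0263, 0.133]
orientation: [-1.558, 0.209, -0.199]
contact_force: [-0.6, -0.3, 0.3]
grip_width: 0.0397
```

```bash
python3 - <<'E'
from h import *
for k in range(3): f=grab("wrist","i_wrist")
o,p,Rm=tool(); print(o["clock"],p,o["grip_width"],o["contact_force"]); print(Rm.as_matrix())
c=f["frame"][150:450,150:490]; cv2.imwrite("pics/ic.png",cv2.resize(c,None,fx=2,fy=2,interpolation=cv2.INTER_CUBIC))
for z in (.155,.16,.165,.17):
  for a in ambers(f,z): print(z,*a)
rr=reds(f); print(rr)
if len(rr)==3:
  P=onplane(f,[a[0] for a in rr],.1203)[:,:2];print(circfit(P),p)
E
```

```text
6.55 [ 0.5427 -0.0274  0.1366] 0.03977584942947691 [0.4725 0.1754 0.9396]
[[ 0.9658  0.0009  0.2592]
 [-0.2592  0.0042  0.9658]
 [-0.0003 -1.      0.0043]]
0.155 [318.9265 316.2   ] [ 0.5551 -0.0297] 0.02381406419083476 5711.5
0.16 [318.9265 316.2   ] [ 0.5523 -0.029 ] 0.023078752833923948 5711.5
0.165 [318.9265 316.2   ] [ 0.5495 -0.0282] 0.022343441477016304 5711.5
0.17 [318.9265 316.2   ] [ 0.5468 -0.0275] 0.021608130120094552 5711.5
[(array([261.8605, 245.1163]), np.int32(43)), (array([ 83.    , 268.2581]), np.int32(31)), (array([134.9394, 268.5758]), np.int32(33)), (array([116.9615, 309.6923]), np.int32(26))]
```

View pics/ic.png

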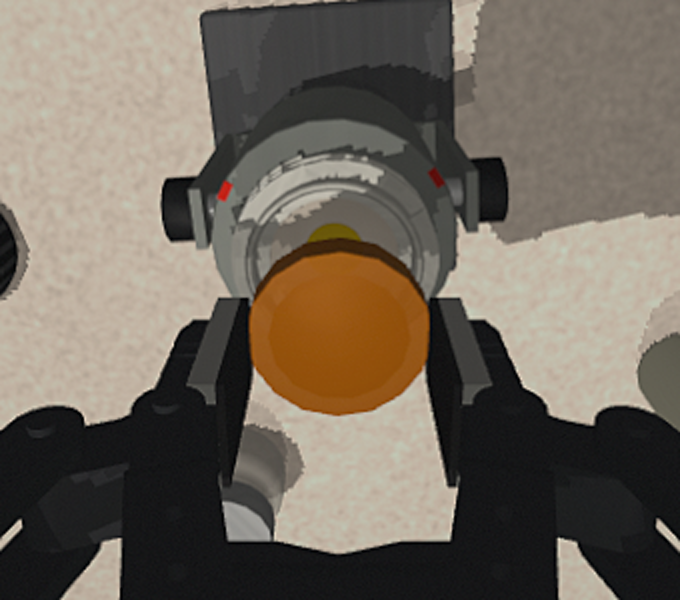

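The glass hangs level, with its underside about 31 mm above the rim. I'll lower most of the way, then compare the glass and cell in the same image.

Call:
drive_tool([
  [0,10,0,0,0,0,38],
  [0,20,0,0,0,0,38],
  [0,23,0,0,0,0,38],
  [0,23,0,0,0,0,38],
])

```text
clock: 6.95
tcp_pos: [0.5421, -0.0274, 0.1128]
orientation: [-1.557, 0.207, -0.205]
contact_force: [-0.3, 0.5, 0.6]
grip_width: 0.0397
```

```bash
python3 - <<'E'
from h import *
for k in range(4):
    f=grab("wrist","j_wrist"); o,p,Rm=tool(); C,_=ray(f,[320,240]); print(o["clock"],p,o["contact_force"],Rm.inv().apply(C-p))
    for a in ambers(f,p[2]+.044): print(*a)
    rr=[a[0] for a in reds(f,(200,100,460,300))]; print(rr)
    P=onplane(f,rr,.1203)[:,:2]
    if len(P)==2:
        m=P.mean(0); t=P[1]-P[0]; L=np.linalg.norm(t); n=np.array([-t[1],t[0]])/L
        h_=np.sqrt(.0362**2-(L/2)**2); print("L",L,[m+h_*n,m-h_*n])
c=f["frame"][150:450,150:490]; cv2.imwrite("pics/jc.png",cv2.resize(c,None,fx=2,fy=2,interpolation=cv2.INTER_CUBIC))
E
```

```text
7.0 [ 0.5425 -0.0275  0.1133] [-0.1917  0.5518  0.4601] [-0.0796 -0.1805  0.0009]
[319.2286 316.    ] [ 0.5413 -0.0263] 0.020095258711340703 5714.5
[array([255.8148, 257.3889])]
7.05 [ 0.5428 -0.0275  0.1135] [ 1.2585  0.3814 -0.477 ] [-0.0795 -0.1807  0.0009]
[319.0902 316.1066] [ 0.5417 -0.0264] 0.02012150233865234 5714.0
[array([255.7925, 256.566 ])]
7.1 [ 0.5429 -0.0275  0.1137] [-0.2367 -0.6836 -0.9497] [-0.0794 -0.1807  0.0009]
[319.2327 315.9959] [ 0.542  -0.0264] 0.020137159821008353 5714.5
[array([255.8182, 255.9636])]
7.15 [ 0.5429 -0.0274  0.1138] [-0.6771  0.1941  0.2558] [-0.0793 -0.1808  0.0009]
[319.0902 316.1107] [ 0.5422 -0.0264] 0.02015449070617822 5713.0
[array([255.5741, 255.4074])]
```

View pics/jc.png

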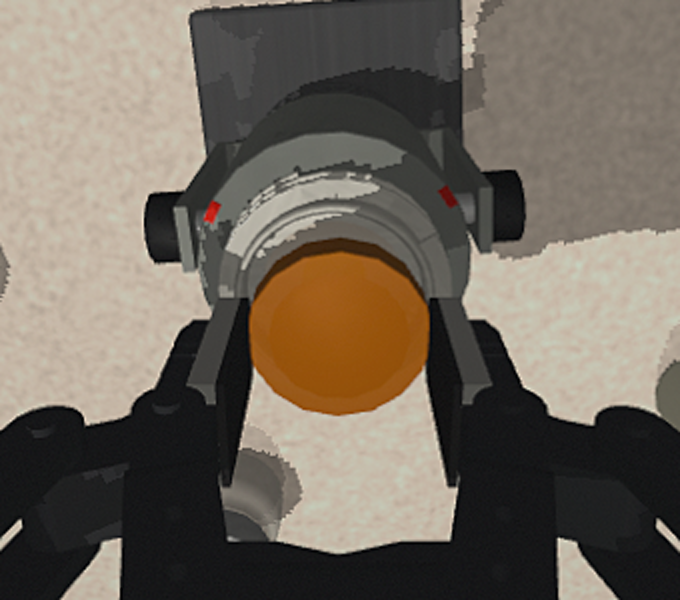

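```bash
cat >> h.py <<'E'
def cell2(f,box,known=np.radians([-11.25,108.75,-131.25])):
    b,g,r_=[f["frame"][...,i].astype(int) for i in range(3)]
    m=((r_>60)&(r_>2.2*g)&(r_>2.2*b)).astype(np.uint8); mm=np.zeros_like(m); x0,y0,x1,y1=box; mm[y0:y1,x0:x1]=1; m*=mm
    k,l,st,c=cv2.connectedComponentsWithStats(m)
    return [(c[i],st[i][4]) for i in range(1,k) if st[i][4]>=12]
def twomarks(f,uv,r0,z):
    P=onplane(f,uv,z)[:,:2]; m=P.mean(0); t=P[1]-P[0]; L=np.linalg.norm(t); n=np.array([-t[1],t[0]])/L
    h_=L/2/np.tan(np.pi/3); return L,m+h_*n,m-h_*n
E
python3 - <<'E'
from h import *
f=load("pics/j_wrist.npz")
rr=cell2(f,(220,220,400,290)); print(rr)
print(twomarks(f,[a[0] for a in rr],.0362,.1203))
E
```

```text
[(array([373.6667, 247.8824]), np.int32(51)), (array([255.6226, 255.4151]), np.int32(53))]
(np.float64(0.06273926308806443), array([ 0.5418, -0.0275]), array([ 0.5062, -0.0204]))
```

The marks give the cell at (0.5418, −0.0275), and the glass is about 1 mm off in tool z. I'll correct that and lower until the tips touch the rim.

Call:
drive_tool([
  [-0.4,0,-1.1,0,0,0,38],
  [-0.4,3,-1.1,0,0,0,38],
  [-0.4,5,-1.1,0,0,0,38],
  [-0.4,6.5,-1.1,0,0,0,38],
  [-0.4,6.5,-1.1,0,0,0,38],
])

```text
clock: 7.65
tcp_pos: [0.5421, -0.0283, 0.107]
orientation: [-1.557, 0.206, -0.206]
contact_force: [-0.5, -0.7, -1.5]
grip_width: 0.0399
```

```bash
python3 - <<'E'
from h import *
for k in range(2): f=grab("wrist","k_wrist")
o,p,Rm=tool(); print(o["clock"],p,o["contact_force"])
for a in ambers(f,p[2]+.0435): print(*a, Rm.inv().apply(np.r_[a[1]-[.5418,-.0275],0]))
rr=cell2(f,(220,220,400,300)); print(rr)
if len(rr)==2: print(twomarks(f,[a[0] for a in rr],.0362,.1203))
near("k",[.542,-.0275,.14],32)
c=f["frame"][150:450,150:490]; cv2.imwrite("pics/kc.png",cv2.resize(c,None,fx=2,fy=2,interpolation=cv2.INTER_CUBIC))
E
```

```text
7.75 [ 0.5423 -0.0284  0.1072] [-0.5595  0.9629 -1.326 ]
[319.4065 316.061 ] [ 0.5417 -0.0274] 0.020225186804411165 5715.0 [-0.0001  0.      0.0001]
[(array([377.5962, 252.8077]), np.int32(52)), (array([255.5345, 260.7069]), np.int32(58))]
(np.float64(0.06273353024302454), array([ 0.5418, -0.0275]), array([ 0.5063, -0.0205]))
scene crop origin 277 188 scale 6.25
side crop origin 293 199 scale 6.25
```

View pics/kc.png

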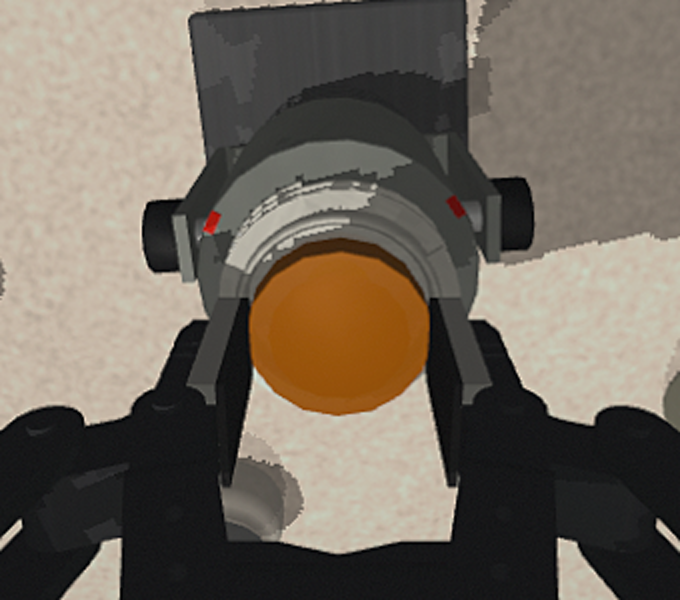

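View pics/k.png

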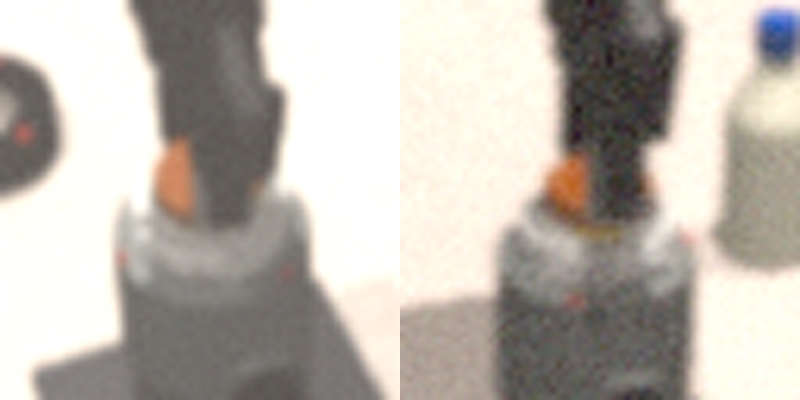

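The glass is centred on the cell to a few tenths of a millimetre, with its underside about 2 mm above the rim. Lowering to contact.

Call:
drive_tool([
  [0,1,0,0,0,0,38],
  [0,1.5,0,0,0,0,38],
])

```text
clock: 8.05
tcp_pos: [0.5424, -0.0283, 0.1058]
orientation: [-1.557, 0.205, -0.206]
contact_force: [0.7, 0.1, -0.8]
grip_width: 0.0399
```

Call:
drive_tool([
  [0,1,0,0,0,0,38],
  [0,1.5,0,0,0,0,38],
])

```text
clock: 8.25
tcp_pos: [0.5423, -0.0283, 0.1042]
orientation: [-1.557, 0.205, -0.206]
contact_force: [-0.1, -0.0, -0.8]
grip_width: 0.0397
```

Call:
drive_tool([
  [0,1,0,0,0,0,38],
  [0,1.5,0,0,0,0,38],
])

```text
clock: 8.45
tcp_pos: [0.5422, -0.0283, 0.1025]
orientation: [-1.557, 0.205, -0.206]
contact_force: [0.0, 0.4, -0.2]
grip_width: 0.0401
```

Call:
drive_tool([
  [0,1,0,0,0,0,38],
  [0,1.5,0,0,0,0,38],
])

```text
clock: 8.65
tcp_pos: [0.5422, -0.0283, 0.1009]
orientation: [-1.557, 0.205, -0.206]
contact_force: [0.2, 0.9, 0.1]
grip_width: 0.0399
```

Call:
drive_tool([
  [0,1,0,0,0,0,38],
  [0,1.5,0,0,0,0,38],
])

```text
clock: 8.85
tcp_pos: [0.5423, -0.0283, 0.0999]
orientation: [-1.556, 0.205, -0.206]
contact_force: [-2.9, 0.1, 8.6]
grip_width: 0.0398
```

Contact comes at about 5 mm depth, with the glass inside the bore. Releasing.

Call:
drive_tool([
  [0,-0.5,0,0,0,0,40],
  [0,-0.5,0,0,0,0,43],
  [0,-0.5,0,0,0,0,50],
  [0,-0.5,0,0,0,0,55],
  [0,-0.5,0,0,0,0,55],
])

```text
clock: 9.35
tcp_pos: [0.5423, -0.0283, 0.1003]
orientation: [-1.556, 0.206, -0.206]
contact_force: [1.0, -0.7, 0.4]
grip_width: 0.0547
```

Call:
drive_tool([
  [0,-10,0,0,0,0,55],
  [0,-40,0,0,0,0,70],
  [40,-80,0,0,0,0,80],
  [65,-95,0,0,0,0,85],
  [65,-95,0,0,0,0,85],
])

```text
clock: 9.85
tcp_pos: [0.6103, -0.0469, 0.1997]
orientation: [-1.556, 0.199, -0.214]
contact_force: [0.4, -0.5, -0.2]
grip_width: 0.0855
```

```bash
python3 - <<'E'
from h import *
near("l",[.542,-.0275,.14],32)
for k in range(2): f=grab("wrist","l_wrist")
o,p,Rm=tool(); print(o["clock"],p,o["contact_force"])
for a in ambers(f,.143): print(*a)
rr=cell2(f,(200,60,420,250)); print(rr)
P=onplane(f,[a[0] for a in rr],.1203)[:,:2]; print(circfit(P))
E
```

```text
scene crop origin 277 188 scale 6.25
side crop origin 293 199 scale 6.25
10.05 [ 0.6034 -0.0452  0.1944] [ 0.1101 -0.2447 -0.6445]
[319.5222 156.5333] [ 0.5424 -0.0274] 0.020119658570723366 3071.0
[(array([362.4595, 124.4324]), np.int32(37)), (array([272.5714, 130.8571]), np.int32(35)), (array([322.3871, 204.5484]), np.int32(31))]
(array([ 0.5418, -0.0274]), np.float64(0.03639079929114287))
```

View pics/l_wrist.png

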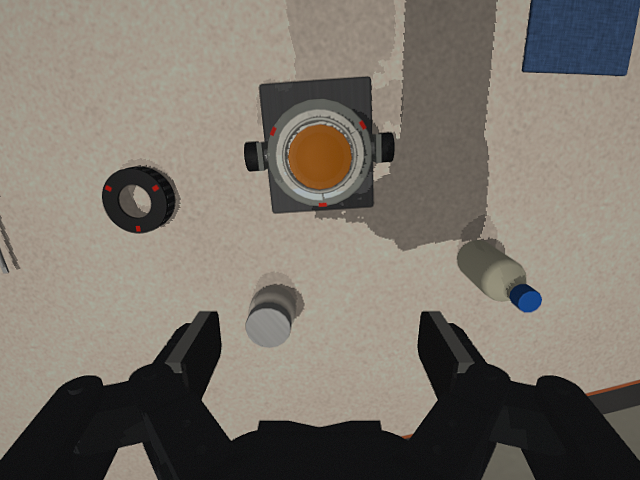

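View pics/l.png

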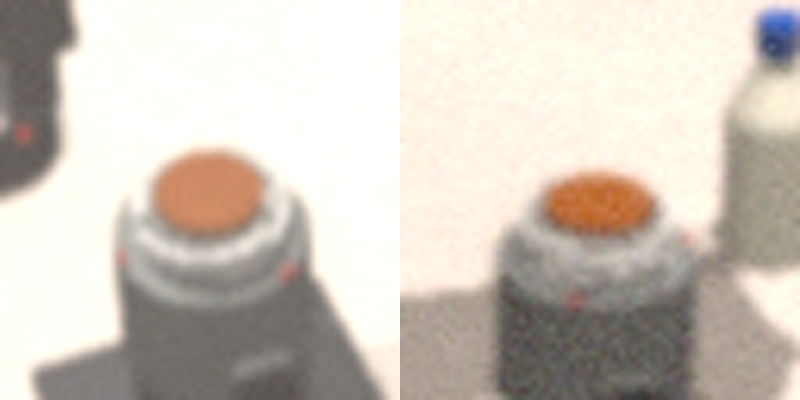

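The glass is seated. It's concentric with the cell to about 0.6 mm (glass (319,156) in the wrist view) and looks flat from both fixed cameras. Next I'll hover over the ring.

Call:
drive_tool([
  [-6,0,-50,0,0,0,85],
  [-10,10,-100,0,0,0,85],
  [-12,30,-150,0,0,0,85],
  [-12,70,-190,0,0,0,85],
  [-12,110,-190,0,0,0,85],
])

```text
clock: 10.55
tcp_pos: [0.5407, -0.2309, 0.0844]
orientation: [-1.559, 0.21, -0.212]
contact_force: [1.7, 0.8, -0.8]
grip_width: 0.0852
```

Call:
drive_tool([
  [0,20,0,0,0,0,85],
  [0,20,0,0,0,0,85],
])

```text
clock: 10.75
tcp_pos: [0.5361, -0.2302, 0.0607]
orientation: [-1.558, 0.218, -0.207]
contact_force: [-0.3, 0.4, -0.8]
grip_width: 0.0851
```

```bash
python3 - <<'E'
from h import *
for k in range(3): f=grab("wrist","m_wrist")
o,p,Rm=tool(); print(o["clock"],p,o["joints"]); print(Rm.as_matrix())
rr=cell2(f,(150,100,500,450)); print(rr)
P=onplane(f,[a[0] for a in rr],.023)[:,:2]; c,rad=circfit(P); print(c,rad,np.degrees(np.arctan2(*(P-c).T[::-1])),togo(p,[*c,p[2]],Rm))
E
```

```text
10.9 [ 0.5413 -0.2303  0.0654] [ 0.0287  0.5048  0.3534  1.8967 -0.2436  0.7796  1.8185]
[[ 0.9643  0.0025  0.2648]
 [-0.2648  0.0015  0.9643]
 [ 0.002  -1.      0.0021]]
[(array([287.4783, 237.1449]), np.int32(69)), (array([361.7826, 236.8406]), np.int32(69)), (array([324.5, 295. ]), np.int32(68))]
[ 0.5426 -0.2259] 0.028524038353226592 [-134.9011  104.5512  -15.2607] [0.1165 0.0098 4.5778]
```

View pics/m_wrist.png

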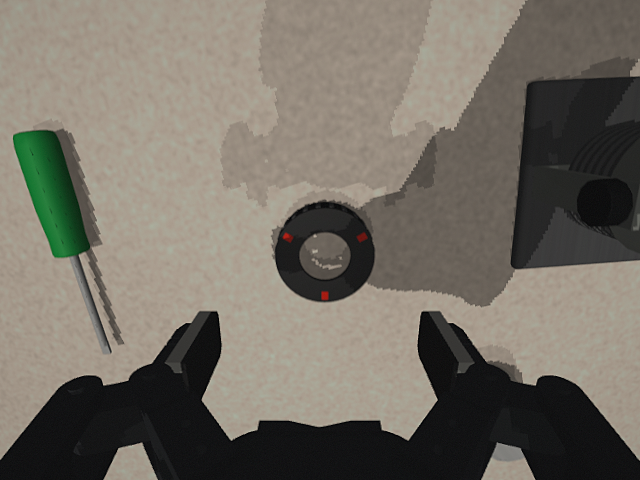

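The ring is centred at about (325,257) between the open fingers, marks confirmed and pins at −15.2°. Descending with the centring correction.

Call:
drive_tool([
  [0,20,3.8,0,0,0,85],
  [0,45,3.8,0,0,0,85],
  [0,70,3.8,0,0,0,85],
  [0,78,3.8,0,0,0,85],
  [0,78,3.8,0,0,0,85],
])

```text
clock: 11.4
tcp_pos: [0.5428, -0.2259, -0.0123]
orientation: [-1.559, 0.208, -0.211]
contact_force: [-0.0, -0.0, 0.6]
grip_width: 0.0849
```

```bash
python3 - <<'E'
from h import *
for k in range(3): f=grab("wrist","n_wrist")
o,p,Rm=tool(); print(o["clock"],p,o["contact_force"])
rr=cell2(f,(150,100,500,450)); print(rr)
P=onplane(f,[a[0] for a in rr],.023)[:,:2]; c,rad=circfit(P); print(c,rad,np.degrees(np.arctan2(*(P-c).T[::-1])),togo(p,[*c,p[2]],Rm))
E
```

```text
11.55 [ 0.5439 -0.2268 -0.0109] [ 0.1367  0.187  -0.9995]
[(array([263.6541, 278.1278]), np.int32(133)), (array([371.6639, 278.1721]), np.int32(122)), (array([318.2655, 356.8673]), np.int32(113))]
[ 0.5421 -0.226 ] 0.028513216286844754 [-135.2383  104.4144  -14.8197] [-1.9465 -0.0087  0.3175]
```

View pics/n_wrist.png

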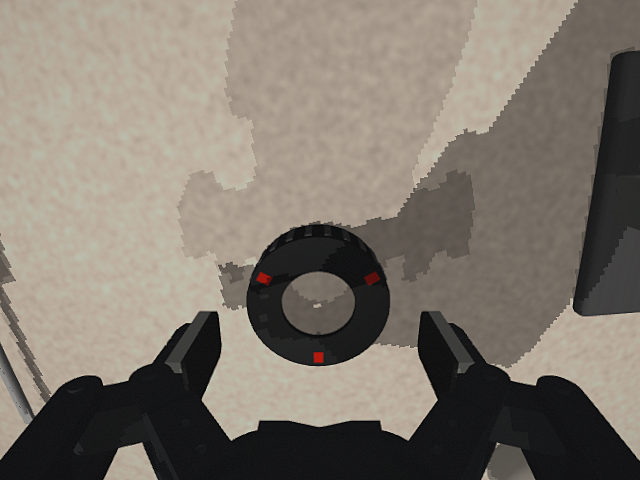

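Call:
drive_tool([
  [-1.9,10,0,0,0,0,85],
  [-1.9,20,0,0,0,0,85],
  [-1.9,29,0,0,0,0,85],
  [-1.9,29,0,0,0,0,75],
  [-1.9,29,0,0,0,0,72],
], squeeze=40)

```text
clock: 12.05
tcp_pos: [0.5417, -0.2263, -0.0405]
orientation: [-1.559, 0.207, -0.213]
contact_force: [0.8, 0.8, -1.0]
grip_width: 0.0719
```

Call:
drive_tool([
  [0,0,0,0,0,0,64],
  [0,0,0,0,0,0,64],
  [0,0,0,0,0,0,64],
])

```text
clock: 12.35
tcp_pos: [0.542, -0.2265, -0.0399]
orientation: [-1.559, 0.207, -0.214]
contact_force: [-1.2, 0.6, 5.3]
grip_width: 0.0663
```

```bash
python3 - <<'E'
from h import *
f=grab("wrist","o_wrist")
o,p,Rm=tool(); print(o["clock"],p,o["contact_force"],o["grip_width"])
rr=cell2(f,(150,100,500,450)); print(rr)
P=onplane(f,[a[0] for a in rr],.023)[:,:2]; c,rad=circfit(P); print(c,rad,np.degrees(np.arctan2(*(P-c).T[::-1])),togo(p,[*c,p[2]],Rm))
near("o",[.542,-.226,.02],30)
E
```

```text
12.4 [ 0.542  -0.2264 -0.0399] [-2.1108 -0.0595  5.9881] 0.06638051245164465
[(array([254.2889, 312.7556]), np.int32(180)), (array([383.7527, 312.6099]), np.int32(182)), (array([319.5, 402.5]), np.int32(144))]
[ 0.5423 -0.2257] 0.02857051513615565 [-135.5579  104.8492  -14.9763] [0.0861 0.0021 0.8011]
scene crop origin 243 176 scale 6.666666666666667
side crop origin 336 290 scale 6.666666666666667
```

View pics/o.png

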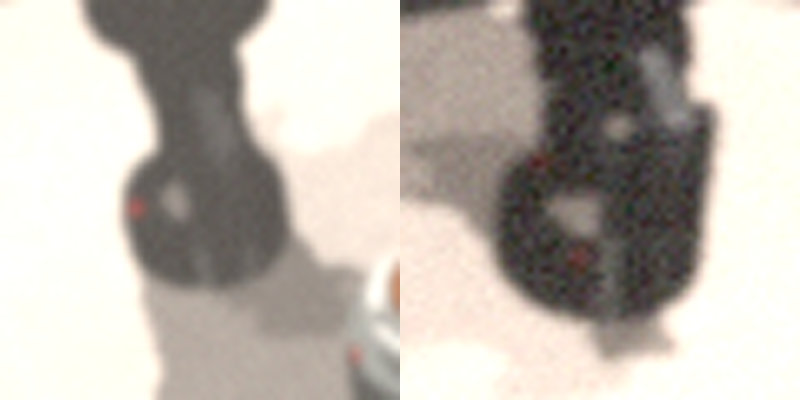

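View pics/o_wrist.png

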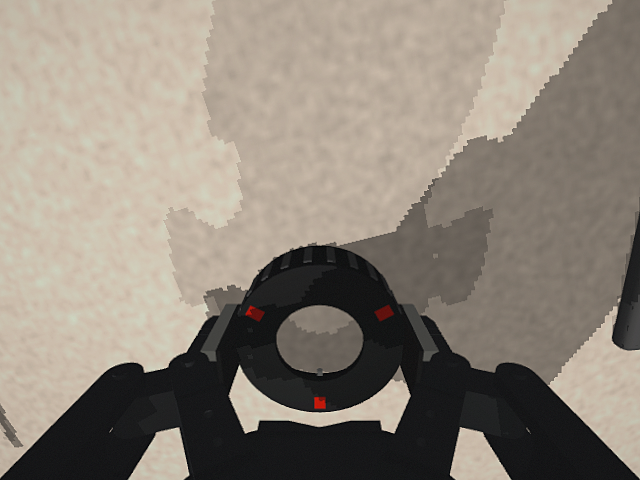

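The ring is gripped (66 mm reading) and level. I'll lift, carry it over the cell and turn it 35° counter-clockwise, so the pins land about 89° past the starts.

Call:
drive_tool([
  [0,-5,0,0,0,0,64],
  [0,-40,0,0,0,0,64],
  [0,-85,0,0,0,0,64],
  [0,-130,0,0,0,0,64],
  [0,-172,0,0,0,0,64],
])

```text
clock: 13.0
tcp_pos: [0.5411, -0.2267, 0.1342]
orientation: [-1.559, 0.207, -0.215]
contact_force: [1.1, -0.9, -1.0]
grip_width: 0.0661
```

Call:
drive_tool([
  [-11,-2,40,0,-7,0,64],
  [-22,-2,80,0,-14,0,64],
  [-33,-2,120,0,-21,0,64],
  [-44,-2,160,0,-28,0,64],
  [-53,-2,192,0,-35,0,64],
])

```text
clock: 13.5
tcp_pos: [0.5407, -0.0248, 0.1366]
orientation: [-1.553, -0.279, 0.269]
contact_force: [0.0, 0.8, -0.9]
grip_width: 0.0659
```

Call:
drive_tool([
  [0,0,0,0,0,0,64],
  [0,0,0,0,0,0,64],
])

```text
clock: 13.7
tcp_pos: [0.5406, -0.024, 0.1368]
orientation: [-1.553, -0.28, 0.27]
contact_force: [0.7, 0.0, -0.5]
grip_width: 0.0668
```

```bash
python3 - <<'E'
from h import *
for k in range(3): f=grab("wrist","p_wrist")
o,p,Rm=tool(); print(o["clock"],p,o["contact_force"],o["grip_width"],o["joints"]); print(Rm.as_matrix())
near("p",[.542,-.0275,.16],36)
E
```

```text
13.85 [ 0.5405 -0.0267  0.1367] [-0.9174 -0.5327 -0.6083] 0.06617789138737439 [-0.2383  0.3205  0.2102  1.9494 -0.0859  0.8743  1.9329]
[[ 0.9408  0.0058 -0.339 ]
 [ 0.339   0.0003  0.9408]
 [ 0.0055 -1.     -0.0016]]
scene crop origin 273 178 scale 5.555555555555555
side crop origin 289 187 scale 5.555555555555555
```

View pics/p_wrist.png

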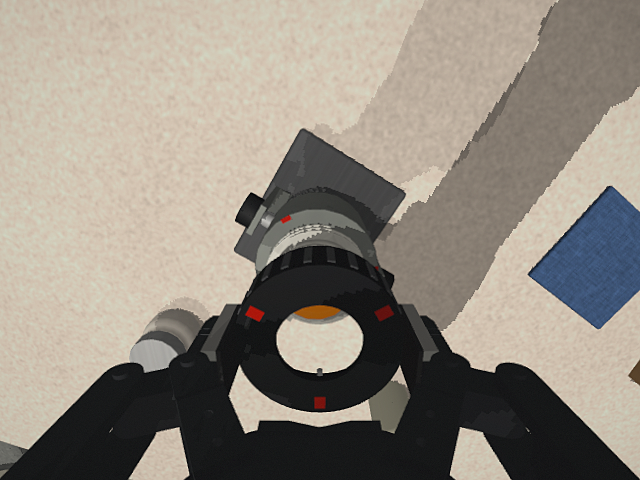

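View pics/p.png

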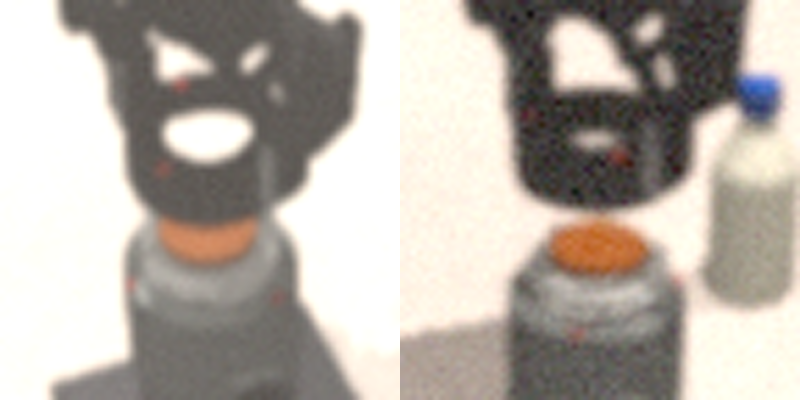

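```bash
cat >> h.py <<'E'
def ringcell(f,p,ztop,cellbox,ringbox=(220,295,420,425)):
    rr=[a for a in cell2(f,ringbox) if a[1]>60]
    P=onplane(f,[a[0] for a in rr],ztop)[:,:2]; c,rad=circfit(P)
    ang=np.degrees(np.arctan2(*(P-c).T[::-1])); print("ring",c,rad,ang)
    cc=cell2(f,cellbox); 
    out=[]
    for uv,n in cc:
        q=onplane(f,uv,.1203)[0,:2]
        a=np.arctan2(*(q-[.5418,-.0274])[::-1]); k=min((-11.25,108.75,-131.25),key=lambda t:abs(np.angle(np.exp(1j*(a-np.radians(t))))))
        e=q-.0363*np.array([np.cos(np.radians(k)),np.sin(np.radians(k))]); print("cell via mark",uv,n,k,np.degrees(a),e); out.append(e)
    return c,out
E
python3 - <<'E'
from h import *
f=load("pics/p_wrist.npz"); o,p,Rm=tool()
c,out=ringcell(f,p,p[2]+.0629,(240,190,420,262))
print(p,Rm.inv().apply([*(c-p[:2]),0])*1e3,[Rm.inv().apply([*(e-c),0])*1e3 for e in out])
E
```

```text
ring [ 0.5409 -0.0256] 0.028532173733784808 [-100.113   140.275    20.0795]
cell via mark [285.5745 218.8511] 47 -131.25 -131.00807317855308 [ 0.5419 -0.0275]
[ 0.5406 -0.0265  0.1366] [0.5432 0.0021 0.6943] [array([ 0.3208,  0.0049, -2.1207])]
```

Ring centre and cell agree across orientations; the correction is +0.3 mm in x and −2.1 mm in z. Pins will land about 89° clockwise past the starts. Lowering partway and rechecking.

Call:
drive_tool([
  [0.3,8,-2.1,0,0,0,64],
  [0.3,18,-2.1,0,0,0,64],
  [0.3,28,-2.1,0,0,0,64],
  [0.3,31,-2.1,0,0,0,64],
  [0.3,31,-2.1,0,0,0,64],
])

```text
clock: 14.45
tcp_pos: [0.541, -0.0284, 0.1046]
orientation: [-1.554, -0.275, 0.269]
contact_force: [-1.0, 0.0, -0.9]
grip_width: 0.0662
```

```bash
python3 - <<'E'
from h import *
for k in range(4): f=grab("wrist","q_wrist")
o,p,Rm=tool(); print(o["clock"],p,o["contact_force"],o["moment"])
c,out=ringcell(f,p,p[2]+.0629,(220,190,420,275))
print(Rm.inv().apply([*(c-p[:2]),0])*1e3,[Rm.inv().apply([*(e-c),0])*1e3 for e in out])
near("q",[.542,-.0275,.15],32)
E
```

```text
14.65 [ 0.5421 -0.0283  0.106 ] [ 0.1997 -0.5589 -1.0699] [ 0.0041 -0.0335 -0.0176]
ring [ 0.5422 -0.0276] 0.028511804500250208 [-100.18    140.3004   20.179 ]
cell via mark [284.3433 232.3433] 67 -131.25 -131.1209173395652 [ 0.5418 -0.0275]
[0.2919 0.0008 0.6288] [array([-0.3466, -0.0025,  0.1941])]
scene crop origin 277 185 scale 6.25
side crop origin 293 195 scale 6.25
```

View pics/q.png

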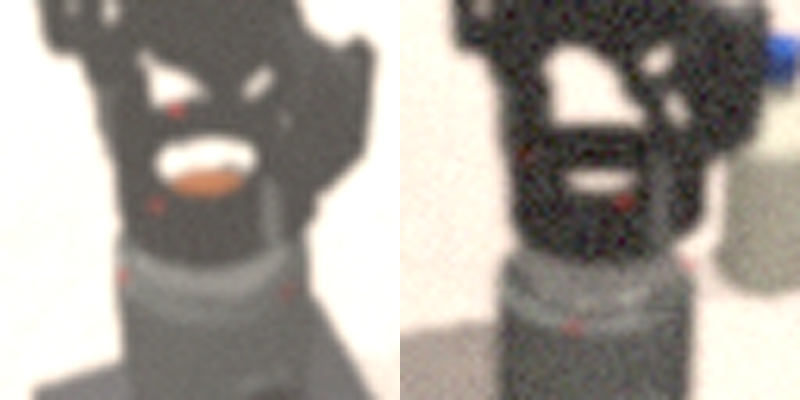

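Aligned to about 0.4 mm. Lowering onto the thread in small steps while watching the force.

Call:
drive_tool([
  [-0.3,2,0.2,0,0,0,64],
  [-0.3,4,0.2,0,0,0,64],
  [-0.3,6,0.2,0,0,0,64],
])

```text
clock: 15.05
tcp_pos: [0.5417, -0.0282, 0.0999]
orientation: [-1.554, -0.277, 0.267]
contact_force: [-0.0, -0.2, -1.2]
grip_width: 0.0663
```

Call:
drive_tool([
  [0,1.5,0,0,0,0,64],
  [0,3,0,0,0,0,64],
  [0,4,0,0,0,0,64],
])

```text
clock: 15.35
tcp_pos: [0.5417, -0.0282, 0.0957]
orientation: [-1.554, -0.277, 0.267]
contact_force: [0.2, 0.3, -0.7]
grip_width: 0.0664
```

Call:
drive_tool([
  [0,1,0,0,0,0,64],
  [0,2,0,0,0,0,64],
])

```text
clock: 15.55
tcp_pos: [0.5417, -0.0282, 0.0936]
orientation: [-1.554, -0.277, 0.267]
contact_force: [-0.1, -0.0, -0.7]
grip_width: 0.0662
```

Call:
drive_tool([
  [0,1,0,0,0,0,64],
  [0,1.5,0,0,0,0,64],
])

```text
clock: 15.75
tcp_pos: [0.5417, -0.0282, 0.092]
orientation: [-1.554, -0.277, 0.267]
contact_force: [-0.6, 0.3, -0.5]
grip_width: 0.0664
```

Call:
drive_tool([
  [0,0.7,0,0,0,0,64],
  [0,1.2,0,0,0,0,64],
])

```text
clock: 15.95
tcp_pos: [0.5418, -0.0281, 0.0911]
orientation: [-1.554, -0.277, 0.267]
contact_force: [-2.0, 0.4, 5.5]
grip_width: 0.0664
```

Contact at foot height of about 0.131 m, 9 mm below the rim as expected. Letting go.

Call:
drive_tool([
  [0,0,0,0,0,0,72],
  [0,0,0,0,0,0,80],
  [0,0,0,0,0,0,82],
  [0,0,0,0,0,0,82],
  [0,0,0,0,0,0,82],
])

```text
clock: 16.45
tcp_pos: [0.5418, -0.0282, 0.0911]
orientation: [-1.554, -0.277, 0.267]
contact_force: [-0.0, 0.6, -0.5]
grip_width: 0.0817
```

```bash
python3 - <<'E'
from h import *
for k in range(2): f=grab("wrist","s_wrist")
o,p,Rm=tool(); print(o["clock"],p,o["contact_force"],o["moment"],o["grip_width"])
c,out=ringcell(f,p,.154,(200,190,420,290))
print(Rm.inv().apply([*(c-p[:2]),0])*1e3,[Rm.inv().apply([*(e-c),0])*1e3 for e in out])
near("s",[.542,-.0275,.15],32)
E
```

```text
16.55 [ 0.5418 -0.0282  0.0911] [-0.2936  0.2722 -0.3674] [ 0.0009  0.1088 -0.0032] 0.08156021974630846
ring [ 0.5421 -0.0275] 0.028514207623422685 [-99.726  139.7035  19.8327]
cell via mark [280.8101 241.8101] 79 -131.25 -131.09081192872156 [ 0.5418 -0.0275]
[0.5321 0.0025 0.5587] [array([-0.3025, -0.002 ,  0.0561])]
scene crop origin 277 185 scale 6.25
side crop origin 293 195 scale 6.25
```

View pics/s.png

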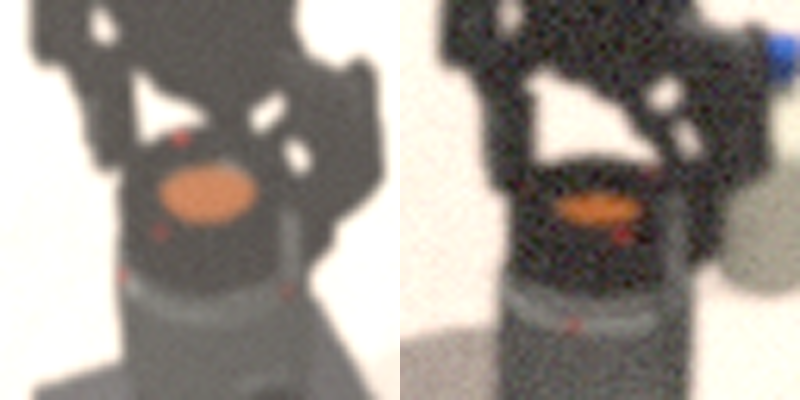

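View pics/s_wrist.png

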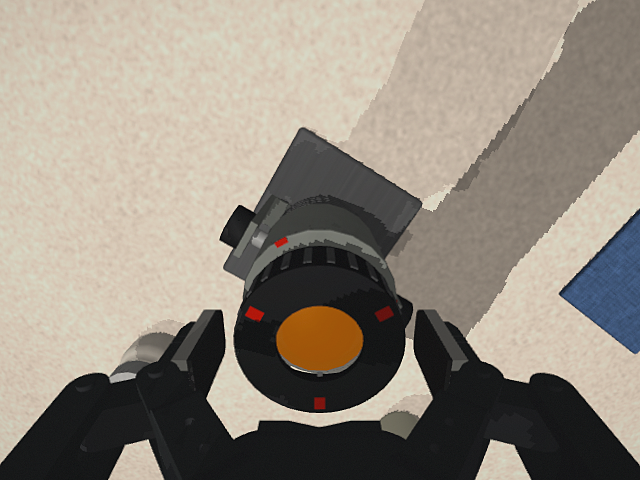

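The ring sits level and released on the thread, centred to 0.3 mm, pins about 89° past the starts. I'll take it again and start turning clockwise, sinking 0.05 mm per degree.

Call:
drive_tool([
  [0,0,0,0,0,0,72],
  [0,0,0,0,0,0,64],
  [0,0,0,0,0,0,64],
  [0,0,0,0,0,0,64],
], squeeze=45)

```text
clock: 17.05
tcp_pos: [0.542, -0.0281, 0.0913]
orientation: [-1.554, -0.277, 0.266]
contact_force: [-0.5, 0.1, 3.2]
grip_width: 0.066
```

Call:
drive_tool([
  [0,0.3,0,0,6,0,64],
  [0,0.6,0,0,12,0,64],
  [0,0.9,0,0,18,0,64],
  [0,1.2,0,0,24,0,64],
  [0,1.5,0,0,30,0,64],
])

```text
clock: 17.55
tcp_pos: [0.5426, -0.0284, 0.09]
orientation: [-1.565, 0.136, -0.149]
contact_force: [0.5, 0.5, 0.7]
grip_width: 0.0663
```

```bash
cat > st.py <<'E'
from h import *
o,p,Rm=tool(); m=Rm.as_matrix(); print("t",o["clock"],"p",p,"F",np.round(o["contact_force"],1),"M",np.round(o["moment"],3),"w",round(o["grip_width"],4),"J",o["joints"].round(2),"yaw",round(float(np.degrees(np.arctan2(m[1,0],m[0,0]))),1),"tilt",m[:,1].round(4))
E
python3 st.py
```

```text
t 17.55 p [ 0.5426 -0.0284  0.09  ] F [0.5 0.5 0.7] M [-0.011  0.023 -0.009] w 0.0663 J [-0.32  0.4   0.32  1.99 -0.18  0.77  1.49] yaw -10.4 tilt [ 0.0079  0.0004 -1.    ]
```

Call:
drive_tool([
  [-0.6,0.35,0.1,0,7,0,64],
  [-1.0,0.7,0.2,0,14,0,64],
  [-1.2,1.05,0.3,0,21,0,64],
  [-1.2,1.4,0.4,0,28,0,64],
  [-1.3,1.75,0.4,0,35,0,64],
])

```text
clock: 18.05
tcp_pos: [0.5416, -0.0279, 0.0882]
orientation: [-1.476, 0.617, -0.629]
contact_force: [0.0, -0.6, 1.3]
grip_width: 0.066
```

```bash
python3 - <<'E'
exec(open("st.py").read())
f=grab("wrist","u_wrist"); o,p,Rm=tool()
c,out=ringcell(f,p,p[2]+.0629,(200,190,420,290)); print(Rm.inv().apply([*(c-p[:2]),0])*1e3)
E
```

```text
t 18.05 p [ 0.5416 -0.0279  0.0882] F [ 0.  -0.6  1.3] M [-0.209 -0.084  0.011] w 0.066 J [-0.44  0.42  0.47  2.   -0.27  0.78  0.96] yaw -45.7 tilt [ 0.0084  0.0002 -1.    ]
ring [ 0.5417 -0.0271] 0.028462453337677333 [-165.7898   74.2448  -45.2413]
cell via mark [354.0685 243.4247] 73 108.75 107.89963437365302 [ 0.5424 -0.0274]
[-0.4257  0.0013  0.6046]
```

View pics/u_wrist.png

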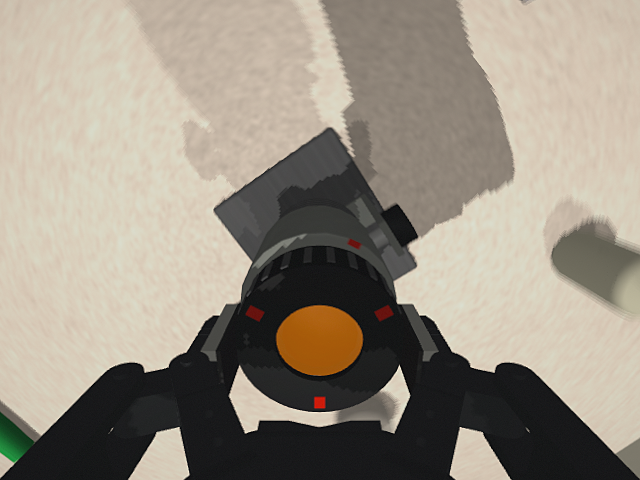

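The ring turns with the gripper (marks now at −45°, from 20°) and sinks on the thread with little force. Continuing.

Call:
drive_tool([
  [-0.1,0.35,0,0,7,0,64],
  [-0.2,0.7,0,0,14,0,64],
  [-0.3,1.05,0,0,21,0,64],
  [-0.3,1.4,0.1,0,28,0,64],
  [-0.4,1.75,0.1,0,35,0,64],
])

```text
clock: 18.6
tcp_pos: [0.5417, -0.0276, 0.0865]
orientation: [-1.272, 1.088, -1.1]
contact_force: [0.2, -0.7, 0.7]
grip_width: 0.0664
```

```bash
python3 st.py
```

```text
t 18.6 p [ 0.5417 -0.0276  0.0865] F [ 0.2 -0.7  0.7] M [-0.244 -0.016  0.017] w 0.0664 J [-0.56  0.45  0.63  2.01 -0.37  0.79  0.44] yaw -81.2 tilt [ 0.009  -0.0001 -1.    ]
```

Call:
drive_tool([
  [-0.1,0.35,0,0,7,0,64],
  [-0.2,0.7,0,0,14,0,64],
  [-0.3,1.05,0,0,21,0,64],
  [-0.3,1.4,0.1,0,28,0,64],
  [-0.4,1.75,0.1,0,35,0,64],
])

```text
clock: 19.1
tcp_pos: [0.5419, -0.0277, 0.0847]
orientation: [-0.948, 1.532, -1.542]
contact_force: [-0.2, -1.3, 0.2]
grip_width: 0.066
```

```bash
python3 - <<'E'
exec(open("st.py").read())
f=grab("wrist","v_wrist"); o,p,Rm=tool()
c,out=ringcell(f,p,p[2]+.0629,(200,190,420,290)); print(Rm.inv().apply([*(c-p[:2]),0])*1e3)
E
```

```text
t 19.1 p [ 0.5419 -0.0277  0.0847] F [-0.2 -1.3  0.2] M [-0.311 -0.05   0.043] w 0.066 J [-0.67  0.5   0.79  2.02 -0.49  0.81 -0.05] yaw -116.3 tilt [ 0.0092 -0.0008 -1.    ]
ring [ 0.5421 -0.0266] 0.028398820442979894 [   3.2738  123.9385 -116.2085]
cell via mark [262.2714 261.2571] 70 108.75 107.73412484448747 [ 0.5425 -0.0274]
[-0.9536  0.0014 -0.1893]
```

136° turned, with the torque about the axis still near zero (0.04 N m). Smaller twists from here.

Call:
drive_tool([
  [0.2,0.25,0.1,0,5,0,64],
  [0.3,0.5,0.2,0,10,0,64],
  [0.3,0.75,0.2,0,15,0,64],
  [0.3,1.0,0.2,0,20,0,64],
])

```text
clock: 19.55
tcp_pos: [0.5423, -0.0284, 0.0837]
orientation: [-0.699, 1.771, -1.78]
contact_force: [0.1, -1.9, 2.8]
grip_width: 0.0659
```

```bash
python3 st.py
```

```text
t 19.55 p [ 0.5423 -0.0284  0.0837] F [ 0.1 -1.9  2.8] M [-0.374  0.043  0.031] w 0.0659 J [-0.73  0.54  0.88  2.02 -0.57  0.83 -0.33] yaw -136.6 tilt [ 0.0096 -0.0015 -1.    ]
```

Call:
drive_tool([
  [0,0.2,0,0,4,0,64],
  [0,0.4,0,0,8,0,64],
  [0,0.5,0,0,10,0,64],
])

```text
clock: 19.85
tcp_pos: [0.5424, -0.029, 0.0837]
orientation: [-0.559, 1.881, -1.89]
contact_force: [-1.9, -0.9, 7.5]
grip_width: 0.0664
```

```bash
python3 st.py
```

```text
t 19.85 p [ 0.5424 -0.029   0.0837] F [-1.9 -0.9  7.5] M [-0.2    0.55   0.084] w 0.0664 J [-0.76  0.56  0.93  2.02 -0.6   0.85 -0.47] yaw -146.5 tilt [ 0.0096 -0.002  -1.    ]
```

At 166° the ring has touched the glass (7.5 N upward on the tool), as predicted. I'll stop sinking, ease off slightly, and keep turning in small twists to find the clamp.

Call:
drive_tool([
  [0,-0.3,0,0,3,0,64],
  [0,-0.4,0,0,6,0,64],
  [0,-0.4,0,0,8,0,64],
  [0,-0.4,0,0,8,0,64],
])

```text
clock: 20.25
tcp_pos: [0.5422, -0.0289, 0.0839]
orientation: [-0.44, 1.966, -1.974]
contact_force: [0.1, -0.5, 0.3]
grip_width: 0.0662
```

```bash
python3 st.py
```

```text
t 20.25 p [ 0.5422 -0.0289  0.0839] F [ 0.1 -0.5  0.3] M [-0.044  0.069  0.014] w 0.0662 J [-0.78  0.58  0.97  2.02 -0.63  0.86 -0.58] yaw -154.4 tilt [ 0.0091 -0.0021 -1.    ]
```

Call:
drive_tool([
  [0,0,0,0,3,0,64],
  [0,0,0,0,6,0,64],
  [0,0,0,0,6,0,64],
])

```text
clock: 20.55
tcp_pos: [0.5421, -0.0288, 0.0837]
orientation: [-0.345, 2.027, -2.035]
contact_force: [-0.5, 1.1, 0.4]
grip_width: 0.066
```

```bash
python3 st.py
```

```text
t 20.55 p [ 0.5421 -0.0288  0.0837] F [-0.5  1.1  0.4] M [ 0.009  0.085 -0.014] w 0.066 J [-0.79  0.59  0.99  2.02 -0.66  0.87 -0.66] yaw -160.3 tilt [ 0.0087 -0.0022 -1.    ]
```

Call:
drive_tool([
  [0,0,0,0,2.5,0,64],
  [0,0,0,0,5,0,64],
  [0,0,0,0,5,0,64],
])

```text
clock: 20.85
tcp_pos: [0.5421, -0.0286, 0.0837]
orientation: [-0.263, 2.076, -2.083]
contact_force: [-0.3, 0.5, 0.9]
grip_width: 0.0661
```

```bash
python3 st.py
```

```text
t 20.85 p [ 0.5421 -0.0286  0.0837] F [-0.3  0.5  0.9] M [ 0.087  0.182 -0.103] w 0.0661 J [-0.81  0.61  1.01  2.02 -0.68  0.88 -0.73] yaw -165.1 tilt [ 0.0084 -0.002  -1.    ]
```

Call:
drive_tool([
  [0,0,0,0,2.5,0,64],
  [0,0,0,0,5,0,64],
  [0,0,0,0,5,0,64],
])

```text
clock: 21.15
tcp_pos: [0.5422, -0.0285, 0.0837]
orientation: [-0.177, 2.124, -2.129]
contact_force: [0.7, 0.6, 0.0]
grip_width: 0.066
```

```bash
python3 - <<'E'
exec(open("st.py").read())
f=grab("wrist","w_wrist"); o,p,Rm=tool()
c,out=ringcell(f,p,.1515,(200,190,420,290))
E
```

```text
t 21.15 p [ 0.5422 -0.0285  0.0837] F [0.7 0.6 0. ] M [ 0.127 -0.056 -0.124] w 0.066 J [-0.82  0.62  1.03  2.02 -0.7   0.89 -0.79] yaw -170.0 tilt [ 0.0086 -0.0019 -1.    ]
ring [ 0.546  -0.0269] 0.027181687277663742 [  70.3991  -50.1837 -169.6802]
cell via mark [348.6395 244.9884] 86 -11.25 -11.348716004474316 [ 0.5419 -0.0275]
```

View pics/w_wrist.png

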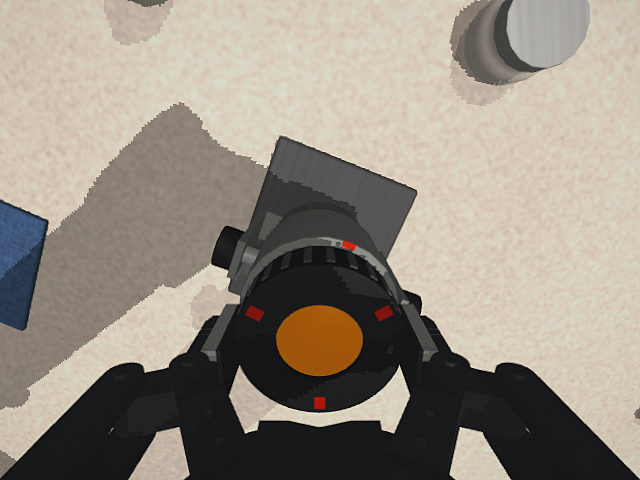

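Call:
drive_tool([
  [0,0,0,0,2,0,64],
  [0,0,0,0,4,0,64],
  [0,0,0,0,4,0,64],
])

```text
clock: 21.5
tcp_pos: [0.5421, -0.0283, 0.0836]
orientation: [-0.104, 2.162, -2.166]
contact_force: [-0.3, 0.7, -0.1]
grip_width: 0.066
```

```bash
python3 st.py; python3 st.py
```

```text
t 21.5 p [ 0.5421 -0.0283  0.0836] F [-0.3  0.7 -0.1] M [ 0.241  0.125 -0.074] w 0.066 J [-0.83  0.63  1.05  2.02 -0.71  0.9  -0.85] yaw -174.0 tilt [ 0.0083 -0.0017 -1.    ]
t 21.5 p [ 0.5421 -0.0283  0.0836] F [-0.3  0.7 -0.1] M [ 0.241  0.125 -0.074] w 0.066 J [-0.83  0.63  1.05  2.02 -0.71  0.9  -0.85] yaw -174.0 tilt [ 0.0083 -0.0017 -1.    ]
```

Call:
drive_tool([
  [0,0,0,0,0,0,64],
  [0,0,0,0,0,0,64],
])

```text
clock: 21.7
tcp_pos: [0.5421, -0.0283, 0.0836]
orientation: [-0.103, 2.162, -2.166]
contact_force: [0.3, 0.5, -0.3]
grip_width: 0.0661
```

```bash
python3 st.py
```

```text
t 21.7 p [ 0.5421 -0.0283  0.0836] F [ 0.3  0.5 -0.3] M [ 0.143  0.07  -0.166] w 0.0661 J [-0.83  0.63  1.05  2.02 -0.71  0.9  -0.85] yaw -174.1 tilt [ 0.0083 -0.0016 -1.    ]
```

```bash
sed -i 's/"tilt"/"tau7",np.round(o["tau"][4:],3),"tilt"/' st.py; python3 st.py
```

```text
t 21.7 p [ 0.5421 -0.0283  0.0836] F [ 0.3  0.5 -0.3] M [ 0.143  0.07  -0.166] w 0.0661 J [-0.83  0.63  1.05  2.02 -0.71  0.9  -0.85] yaw -174.1 tau7 [ 0.19  -0.177  0.104] tilt [ 0.0083 -0.0016 -1.    ]
```

Call:
drive_tool([
  [0,0,0,0,2,0,64],
  [0,0,0,0,4,0,64],
  [0,0,0,0,4,0,64],
])

```text
clock: 22.0
tcp_pos: [0.542, -0.0284, 0.0836]
orientation: [-0.026, 2.199, -2.204]
contact_force: [-0.3, 0.0, 1.6]
grip_width: 0.0658
```

```bash
python3 st.py
```

```text
t 22.0 p [ 0.542  -0.0284  0.0836] F [-0.3  0.   1.6] M [ 0.212  0.139 -0.138] w 0.0658 J [-0.83  0.64  1.07  2.02 -0.73  0.91 -0.9 ] yaw -178.2 tau7 [ 0.105 -0.227 -0.097] tilt [ 0.0082 -0.0019 -1.    ]
```

Call:
drive_tool([
  [0,0,0,0,2,0,64],
  [0,0,0,0,4,0,64],
  [0,0,0,0,4,0,64],
])

```text
clock: 22.3
tcp_pos: [0.5423, -0.0285, 0.0836]
orientation: [-0.054, -2.203, 2.207]
contact_force: [2.3, -0.2, -1.1]
grip_width: 0.0661
```

```bash
python3 st.py
```

```text
t 22.3 p [ 0.5423 -0.0285  0.0836] F [ 2.3 -0.2 -1.1] M [ 0.097 -0.234 -0.356] w 0.0661 J [-0.84  0.65  1.09  2.02 -0.75  0.92 -0.96] yaw 177.7 tau7 [0.395 0.271 0.068] tilt [ 0.0088 -0.0022 -1.    ]
```

Call:
drive_tool([
  [0,0,0,0,0,0,64],
  [0,0,0,0,0,0,64],
])

```text
clock: 22.5
tcp_pos: [0.5423, -0.0285, 0.0836]
orientation: [-0.055, -2.203, 2.207]
contact_force: [2.3, -0.0, -0.6]
grip_width: 0.066
```

```bash
python3 - <<'E'
exec(open("st.py").read())
for k in range(4):
    f=grab("wrist","x_wrist"); o,p,Rm=tool(); print(np.round(o["contact_force"],2),np.round(o["moment"],3),np.round(o["tau"],2))
c,out=ringcell(f,p,p[2]+.0629,(200,190,420,290)); print(np.degrees(0))
E
```

```text
t 22.5 p [ 0.5423 -0.0285  0.0836] F [ 2.3 -0.  -0.6] M [ 0.131 -0.116 -0.241] w 0.066 J [-0.84  0.65  1.09  2.03 -0.75  0.92 -0.96] yaw 177.6 tau7 [0.3   0.082 0.216] tilt [ 0.0088 -0.002  -1.    ]
[ 0.72  0.22 -0.15] [ 0.083 -0.127 -0.259] [ -0.28 -41.92  16.   -18.21   0.31   0.09   0.24]
[ 2.03 -0.12 -1.56] [ 0.028 -0.073 -0.205] [ -0.29 -41.96  16.   -18.22   0.32   0.1    0.25]
[ 1.6   0.2  -0.89] [ 0.118 -0.117 -0.228] [ -0.29 -41.99  16.   -18.22   0.33   0.11   0.26]
[ 1.62  0.88 -0.81] [ 0.087 -0.115 -0.285] [ -0.3  -42.01  16.   -18.22   0.33   0.11   0.26]
ring [ 0.5429 -0.0276] 0.028372943167762437 [ 57.7506 -62.3011 177.9808]
cell via mark [332.0337 240.8764] 89 -11.25 -11.45078228910508 [ 0.5419 -0.0275]
0.0
```

Call:
drive_tool([
  [0,0,0,0,1,0,64],
  [0,0,0,0,2,0,64],
  [0,0,0,0,3,0,64],
])

```text
clock: 23.0
tcp_pos: [0.5422, -0.0285, 0.0836]
orientation: [-0.11, -2.176, 2.18]
contact_force: [-0.3, -1.1, 0.1]
grip_width: 0.0662
```

```bash
python3 - <<'E'
exec(open("st.py").read())
for k in range(3):
    f=grab("wrist","x_wrist"); o,p,Rm=tool(); print(np.round(o["contact_force"],2),np.round(o["moment"],3),np.round(o["tau"],2))
E
```

```text
t 23.0 p [ 0.5422 -0.0285  0.0836] F [-0.3 -1.1  0.1] M [-0.082  0.053  0.965] w 0.0662 J [-0.85  0.66  1.1   2.03 -0.76  0.92 -1.  ] yaw 174.7 tau7 [-0.608  0.    -0.759] tilt [ 0.0084 -0.0024 -1.    ]
[-0.34 -0.76  0.84] [-0.042  0.09   0.506] [  0.45 -41.92  16.5  -17.97  -0.34  -0.12  -0.42]
[ 0.14  0.46 -0.17] [0.008 0.115 0.39 ] [  0.29 -41.75  16.54 -18.1   -0.25  -0.09  -0.5 ]
[ 0.21 -0.61  0.36] [0.037 0.07  0.39 ] [  0.31 -41.77  16.57 -18.1   -0.24  -0.1   -0.44]
```

Call:
drive_tool([
  [0,0,0,0,1,0,64],
  [0,0,0,0,2,0,64],
  [0,0,0,0,3,0,64],
])

```text
clock: 23.45
tcp_pos: [0.5422, -0.0284, 0.0836]
orientation: [-0.167, -2.148, 2.151]
contact_force: [0.6, -1.9, 0.6]
grip_width: 0.0666
```

```bash
python3 - <<'E'
exec(open("st.py").read())
for k in range(3):
    f=grab("wrist","x_wrist"); o,p,Rm=tool(); print(np.round(o["contact_force"],2),np.round(o["moment"],3),np.round(o["tau"],2))
E
```

```text
t 23.45 p [ 0.5422 -0.0284  0.0836] F [ 0.6 -1.9  0.6] M [-0.031  0.021  1.066] w 0.0666 J [-0.86  0.67  1.11  2.03 -0.77  0.93 -1.05] yaw 171.6 tau7 [-0.619 -0.005 -0.79 ] tilt [ 0.0085 -0.0022 -1.    ]
[ 0.16 -0.35  1.28] [0.092 0.037 0.482] [  0.31 -41.89  16.66 -17.83  -0.33  -0.1   -0.45]
[0.54 0.06 0.84] [0.145 0.086 0.42 ] [  0.06 -41.77  16.69 -18.03  -0.16  -0.06  -0.43]
[ 0.52  0.18 -0.21] [0.161 0.073 0.258] [  0.08 -41.8   16.72 -18.02  -0.14  -0.06  -0.36]
```

Torque in motion has risen to about 1.0 N m, settling to 0.3–0.4, so the ring is clamping. I'll stop turning and check whether it followed the gripper.

```bash
python3 - <<'E'
exec(open("st.py").read())
f=load("pics/x_wrist.npz"); c,out=ringcell(f,p,p[2]+.0629,(200,190,420,290))
near("x",[.542,-.0275,.15],32)
o,p,Rm=tool(); print(o["moment"])
E
```

```text
t 23.6 p [ 0.5423 -0.0284  0.0836] F [ 0.5  0.2 -0.2] M [0.161 0.073 0.258] w 0.0657 J [-0.86  0.67  1.11  2.03 -0.77  0.93 -1.05] yaw 171.6 tau7 [-0.141 -0.056 -0.362] tilt [ 0.0088 -0.0017 -1.    ]
ring [ 0.5428 -0.0276] 0.02835394398032944 [ 52.1096 -68.3872 171.8296]
cell via mark [323.4043 239.883 ] 94 -11.25 -11.4293689253981 [ 0.5418 -0.0275]
scene crop origin 277 185 scale 6.25
side crop origin 293 195 scale 6.25
[0.1341 0.0366 0.2762]
```

View pics/x.png

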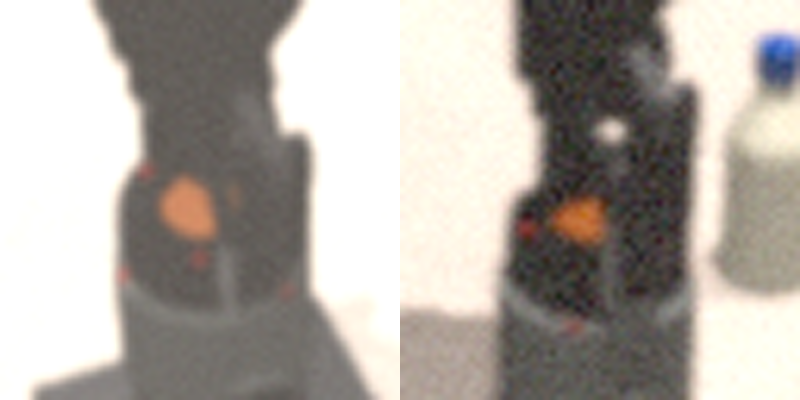

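The ring followed the gripper without slipping (marks moved 6.1°, tool 6.1°), 208° in all. About 1.0 N m is over the 0.8 N m snug limit, so I'll ease back a few degrees and re-measure while turning.

Call:
drive_tool([
  [0,0,0,0,-2,0,64],
  [0,0,0,0,-4,0,64],
  [0,0,0,0,-6,0,64],
  [0,0,0,0,-8,0,64],
  [0,0,0,0,-10,0,64],
])

```text
clock: 24.2
tcp_pos: [0.5423, -0.0281, 0.0836]
orientation: [-0.024, 2.2, -2.203]
contact_force: [0.2, 2.3, 1.9]
grip_width: 0.0663
```

```bash
python3 st.py
```

```text
t 24.2 p [ 0.5423 -0.0281  0.0836] F [0.2 2.3 1.9] M [ 0.495  0.049 -0.305] w 0.0663 J [-0.83  0.64  1.07  2.02 -0.73  0.91 -0.91] yaw -178.2 tau7 [ 0.444 -0.327 -0.041] tilt [ 0.0088 -0.0011 -1.    ]
```

Call:
drive_tool([
  [0,0,0,0,1,0,64],
  [0,0,0,0,2,0,64],
])

```text
clock: 24.4
tcp_pos: [0.5423, -0.0282, 0.0837]
orientation: [0.014, 2.218, -2.221]
contact_force: [0.9, -0.3, 0.3]
grip_width: 0.0662
```

```bash
python3 st.py
```

```text
t 24.4 p [ 0.5423 -0.0282  0.0837] F [ 0.9 -0.3  0.3] M [ 0.003 -0.061  0.35 ] w 0.0662 J [-0.84  0.65  1.08  2.02 -0.74  0.91 -0.93] yaw 179.8 tau7 [-0.067  0.082 -0.08 ] tilt [ 0.0088 -0.0014 -1.    ]
```

Call:
drive_tool([
  [0,0,0,0,1,0,64],
  [0,0,0,0,2,0,64],
])

```text
clock: 24.6
tcp_pos: [0.5424, -0.0284, 0.0836]
orientation: [-0.054, -2.203, 2.207]
contact_force: [1.1, -0.7, -1.0]
grip_width: 0.0662
```

```bash
python3 - <<'E'
exec(open("st.py").read())
for k in range(2):
    f=grab("wrist","y_wrist"); o,p,Rm=tool(); print(np.round(o["contact_force"],2),np.round(o["moment"],3),np.round(o["tau"],2))
c,out=ringcell(f,p,p[2]+.0629,(200,190,420,290))
E
```

```text
t 24.6 p [ 0.5424 -0.0284  0.0836] F [ 1.1 -0.7 -1. ] M [-0.153 -0.15   0.499] w 0.0662 J [-0.84  0.65  1.09  2.02 -0.75  0.92 -0.96] yaw 177.7 tau7 [-0.157  0.288 -0.274] tilt [ 0.0089 -0.0021 -1.    ]
[ 1.23 -0.07  0.34] [-0.061 -0.078  0.192] [  0.04 -42.06  16.   -17.87  -0.12   0.16  -0.17]
[ 1.59 -0.69 -0.69] [-0.043 -0.114  0.128] [ -0.21 -41.99  16.02 -18.    -0.05   0.25  -0.25]
ring [ 0.5429 -0.0275] 0.028383561942761017 [ 58.0966 -62.3398 178.0498]
cell via mark [331.977  240.9425] 87 -11.25 -11.397174474492472 [ 0.5419 -0.0275]
```

The tightening torque is now 0.5 N m, inside the snug band. I'll let go and withdraw straight up.

Call:
drive_tool([
  [0,0,0,0,0,0,72],
  [0,0,0,0,0,0,80],
  [0,0,0,0,0,0,84],
  [0,0,0,0,0,0,84],
])

```text
clock: 25.1
tcp_pos: [0.5423, -0.0284, 0.0836]
orientation: [-0.054, -2.203, 2.207]
contact_force: [0.4, 0.1, 0.3]
grip_width: 0.0837
```

Call:
drive_tool([
  [0,-20,0,0,0,0,84],
  [0,-50,0,0,0,0,84],
  [0,-80,0,0,0,0,84],
  [40,-110,0,0,0,0,84],
  [60,-110,0,0,0,0,84],
])

```text
clock: 25.6
tcp_pos: [0.4813, -0.0272, 0.1953]
orientation: [-0.06, -2.205, 2.207]
contact_force: [-1.0, 0.6, -0.2]
grip_width: 0.0843
```

Call:
drive_tool([
  [0,0,0,0,0,0,84],
  [0,0,0,0,0,0,84],
  [0,0,0,0,0,0,84],
])

```text
clock: 25.9
tcp_pos: [0.4821, -0.0269, 0.1954]
orientation: [-0.059, -2.205, 2.208]
contact_force: [0.0, -0.2, -0.7]
grip_width: 0.0839
```

```bash
python3 - <<'E'
exec(open("st.py").read())
for k in range(2): f=grab("wrist","z_wrist")
near("z",[.542,-.0275,.15],32)
s=grab("scene","z_full")
o,p,Rm=tool()
rr=cell2(f,(150,40,480,300)); print(rr)
for uv,n in rr: print(onplane(f,uv,.1463)[0],onplane(f,uv,.1203)[0])
E
```

```text
t 25.9 p [ 0.4821 -0.0269  0.1954] F [ 0.  -0.2 -0.7] M [ 0.002 -0.004 -0.014] w 0.0839 J [-1.15  0.43  1.39  2.06 -0.49  1.05 -1.13] yaw 177.6 tau7 [ 0.032 -0.031 -0.006] tilt [ 0.0122 -0.0015 -0.9999]
scene crop origin 277 185 scale 6.25
side crop origin 293 195 scale 6.25
[(array([326. , 110.5]), np.int32(14)), (array([278.2027, 143.3649]), np.int32(74)), (array([355.527 , 142.8514]), np.int32(74)), (array([317.4, 209. ]), np.int32(70))]
[ 0.5764 -0.0346  0.1463] [ 0.5782 -0.0352  0.1203]
[ 0.5579 -0.0034  0.1463] [ 0.5576 -0.0005  0.1203]
[ 0.5561 -0.0527  0.1463] [ 0.5557 -0.0553  0.1203]
[ 0.5143 -0.0265  0.1463] [ 0.5091 -0.0262  0.1203]
```

View pics/z.png

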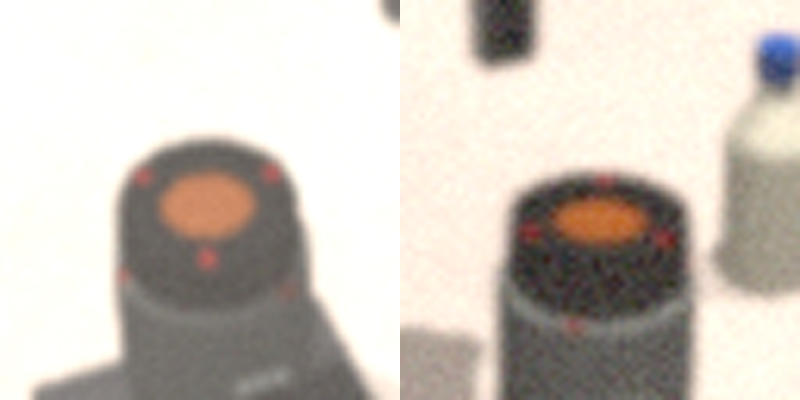

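View pics/z_wrist.png

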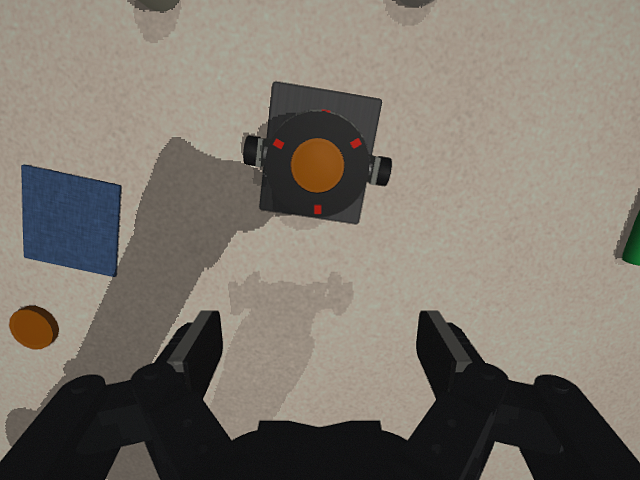

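View pics/z_full.png

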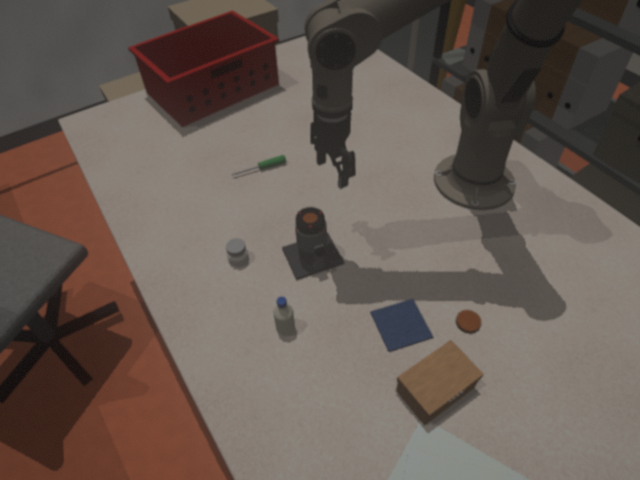

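The ring is level and within about 1 mm of the cell axis. Its marks haven't moved since release (178°) and its centre is about 5.0 mm below the rim. The gripper is clear and the bystanders are unmoved. Handing in.

```bash
python3 - <<'E'
from bench import r
print(r.get_obs()["clock"]); print(r.hand_in())
E
```

```text
26.15
the job is handed in; nothing more can be done
None
```

The amber glass is seated in the cell and the black ring is screwed down snug on it. I handed the job in at 26.2 s; no verdict was reported.

- **Glass:** I took the smaller disc from the blue pad and lowered it about 5 mm into the cell before releasing it. It lay flat, within 0.6 mm of the cell axis.
- **Ring:** I set it level on the thread with its pins about 89° past the starts, let it go and took it again. I then turned it clockwise to about 208°, eased back 10° and retightened 4°, ending at about 202°.
- **Last checks:** The ring is level, about 1 mm off the axis, with its centre about 5.0 mm below the rim. Its marks did not move on release. The gripper is clear and the bystanders look untouched.

Three things disagreed or were not ideal:
- **Fingertip position:** The fingertips are about 40–50 mm behind the reported TCP, depending on the opening, not at it. I worked from the images and from touching the pad.
- **Tightening torque:** It briefly reached about 1.0 N m at 208°, above the 0.2–0.8 N m snug range, because I ran two twists before reading the torque. After easing back, the last tightening torque was about 0.5 N m.
- **Clamp force:** It was not measured. From the torque I estimate about 17–33 N at the end, and a peak of about 35–70 N, under the 100 N limit.

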